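# Load shafts and hubs on the transport cradle and lock it with the mallet

### The job

Load the cradle: lay every steel shaft across its two notched rails, one to a notch pair, round ends down in the notches and square body between the rails, and stand every hub upright on its flange on the narrow ledge beside them. When all are in, knock the sprung locking pin at the cradle's end fully home with the mallet's face (do not push it with the gripper). Then put the mallet back on its rest as you found it; leave the other things on the bench alone.

Things in the scene. Friction and masses are not known exactly. Their poses are not given: they have to be found in the camera images.
- cradle: fixed aluminium cradle. Origin: on the table under the middle of its rails; x along the rails, z up. Two upright rails, 8 mm thick, 250 mm long, at y = +42 and -42 mm (76 mm free between them), tops at z = 85 mm. Base plate 10 mm thick. Beside them a plain upright ledge (see ledge_mid). A dark block (36 x 50 mm, top at z = 85 mm) at x = -146 mm, y = 0 carries the locking pin
- notch0 (a point): middle of the notch pair at x = -87 mm of the cradle, where a seated shaft's centre belongs (z = 84 mm; a shaft on the rail tops is at 93 mm). Each rail has here a V notch, 90 degrees, 24 mm wide at the top, 12 mm deep; the shaft lies along the cradle's y
- notch1 (a point): middle of the notch pair at x = -29 mm of the cradle, where a seated shaft's centre belongs (z = 84 mm; a shaft on the rail tops is at 93 mm). Each rail has here a V notch, 90 degrees, 24 mm wide at the top, 12 mm deep; the shaft lies along the cradle's y
- notch2 (a point): middle of the notch pair at x = 29 mm of the cradle, where a seated shaft's centre belongs (z = 84 mm; a shaft on the rail tops is at 93 mm). Each rail has here a V notch, 90 degrees, 24 mm wide at the top, 12 mm deep; the shaft lies along the cradle's y
- notch3 (a point): middle of the notch pair at x = 87 mm of the cradle, where a seated shaft's centre belongs (z = 84 mm; a shaft on the rail tops is at 93 mm). Each rail has here a V notch, 90 degrees, 24 mm wide at the top, 12 mm deep; the shaft lies along the cradle's y
- ledge_mid (a point): middle of the top of the plain upright ledge, 18 mm wide, 270 mm long (x = 0, y = 118, z = 85 mm of the cradle); the ledge runs 135 mm each way from it along the cradle's x, 9 mm each way across; hubs may stand anywhere along it
- lock_pin: steel locking pin with a flat round cap 22 mm across, 8 mm thick. Origin: centre of the cap's underside, at x = -146 mm, y = 0 of the cradle; 97 mm above the table at the start (up), 85 mm when fully home (cap against the block). It slides straight down against a light spring and stiff friction: 8 N to start it, 10 N near the end; it stays where it is driven
- rest: fixed black plastic mallet rest, base plate 6 mm thick, 70 mm wide. Origin: on the table under the place of the mallet head's axis; x as the mallet's x, so the handle belongs along -x. A fork at x = -150 mm, 16 mm long, takes the handle's tail: slot 32 mm wide, slot floor at z = 34 mm (the handle lies on it), cheeks up to z = 50 mm
- mallet: mallet, 0.25 kg: white head, an upright cylinder 40 mm across, 80 mm tall, flat face at each end; wooden handle 20 mm wide, 24 mm tall, its axis 40 mm above the lower face, level along -x to x = -185 mm. Origin: centre of the lower face; 6 mm above the table at the start, standing on the rest, tail in the fork. Balances about 23 mm from the head's axis
- shaft_A: bare steel shaft lying on the table: square body 26 x 26 mm, 56 mm long, with a round journal 16 mm in diameter and 37 mm long out of each end (130 mm over all), 0.25 to 0.5 kg. Origin: centre of the body's underside as it lies at the start. x runs along the shaft, z up at the start. The two ends are alike. May be absent
- shaft_B: bare steel shaft lying on the table: square body 26 x 26 mm, 56 mm long, with a round journal 16 mm in diameter and 37 mm long out of each end (130 mm over all), 0.25 to 0.5 kg. Origin: centre of the body's underside as it lies at the start. x runs along the shaft, z up at the start. The two ends are alike. May be absent
- shaft_C: bare steel shaft lying on the table: square body 26 x 26 mm, 56 mm long, with a round journal 16 mm in diameter and 37 mm long out of each end (130 mm over all), 0.25 to 0.5 kg. Origin: centre of the body's underside as it lies at the start. x runs along the shaft, z up at the start. The two ends are alike. May be absent
- shaft_D: bare steel shaft lying on the table: square body 26 x 26 mm, 56 mm long, with a round journal 16 mm in diameter and 37 mm long out of each end (130 mm over all), 0.25 to 0.5 kg. Origin: centre of the body's underside as it lies at the start. x runs along the shaft, z up at the start. The two ends are alike. May be absent
- shaft_A_mid (a point): centre of shaft_A (on its axis, middle of its length); 13 mm above the table when it lies there. May be absent
- shaft_B_mid (a point): centre of shaft_B (on its axis, middle of its length); 13 mm above the table when it lies there. May be absent
- shaft_C_mid (a point): centre of shaft_C (on its axis, middle of its length); 13 mm above the table when it lies there. May be absent
- shaft_D_mid (a point): centre of shaft_D (on its axis, middle of its length); 13 mm above the table when it lies there. May be absent
- hub_A: steel coupling hub standing on the table: round flange 36 mm across and 14 mm thick, on it a round boss 26 mm across and 22 mm tall (36 mm in all), 0.11 to 0.2 kg. Origin: centre of the flange's flat underside, z up. May be absent
- hub_B: steel coupling hub standing on the table: round flange 36 mm across and 14 mm thick, on it a round boss 26 mm across and 22 mm tall (36 mm in all), 0.11 to 0.2 kg. Origin: centre of the flange's flat underside, z up. May be absent
- hub_C: steel coupling hub standing on the table: round flange 36 mm across and 14 mm thick, on it a round boss 26 mm across and 22 mm tall (36 mm in all), 0.11 to 0.2 kg. Origin: centre of the flange's flat underside, z up. May be absent
- parts_bin: bystander: open grey bin 120 x 160 x 80 mm, leave alone; origin at the centre of its underside
- coupling: bystander: round metal bellows coupling, 52 mm in diameter, 65 mm tall, leave alone; origin at the centre of its underside
- screwdriver: bystander: screwdriver lying on the table, leave alone
- oil_bottle: bystander: small clear bottle, 50 mm in diameter, 130 mm tall, leave alone; origin at the centre of its underside
Things that resemble listed ones, but are neither listed nor needed, are in the scene too. Leave any green or purple look-alike of the hub_B alone. What is shaped like the hub_C but pink is not meant.

How it is judged:
By the outcome, as a careful person would: the job done as asked, in the order asked, and still so for the second after the job is handed in, with the robot touching nothing.
Of shaft_A, shaft_B, shaft_C, shaft_D only 3 to 4 are there at a start; the rules pass over those that are not, and their reading is None.
Of hub_A, hub_B, hub_C only 2 to 3 are there at a start; the rules pass over those that are not, and their reading is None.
At some moment in a run one of shaft_A, shaft_B, shaft_C, shaft_D may be knocked a few centimetres aside while the robot is not near it.
It also fails if it takes over 210 s, if anything falls off the work surface, if the arm or the gripper's body presses on something with over 40 N, if the wrist force passes 120 N, or if a joint passes its speed limit or range.

### The arm

A 6-joint arm with a two-finger parallel gripper is mounted at the origin on the work surface. World frame = base frame: x ahead of the robot, y to its left, z up, the work surface at z = 0. Lengths are in m, angles in rad, forces in N, time in s.
With the tool pointing down it reaches from about 0.3 to 0.75 m from the base axis. Payload 8.5 kg.
Tool frame: the origin (TCP) lies on the centre line of the jaws, within the pads' length; the fingertips stand tip_extent ahead of it and the grasp point (between the pads) lies 3 mm ahead of it (tip_extent is the distance from the TCP to the fingertips, in m); y points along the fingers, x is the direction in which the jaws open and shut, and the axes are right-handed (so a half turn about y gives the same grasp; the last joint's range is limited). The gripper opens to 88 mm and grips with 3 to 60 N. Pads are 18 mm wide; open, the fingers measure 123 mm over their backs; the gripper's body (75 mm by 187 mm) begins 45 mm behind the grasp point.
Start: joints at [0.92, 0.381, 1.297, -0, 1.464, -0.215], TCP at [0.232, 0.499, 0.261] pointing down, gripper open.
Joint ranges: [-3.11, 3.11], [-0.89, 2.33], [0.22, 2.48], [-1.42, 4.56], [0.17, 2.85], [-2.88, 2.88]. Speed limits (rad/s): [2.39, 2.39, 3.14, 3.14, 3.14, 3.14].

### API

Orientations are given as [roll, pitch, yaw] about the fixed x, y, z axes, in that order (R = Rz(yaw) Ry(pitch) Rx(roll)).
In Python, from station import state, get_image, hand_in, search_frame, masks_of, mark_of, tip_extent gives the robot as it stands. The module is installed in compiled form; this text tells all that it offers.
- The arm moves only by the tool send_rows, never from a script. Its argument "targets" is a list of rows, each an object with "slide": the shift along the tool's x, y, z in m, a list of three; "roll": the turn about the tool's y in rad. In form: [{"slide": [dx, dy, dz], "roll": roll}, ...]. A call has 1 to 12 rows; each row shifts and turns the commanded pose from where the row before left it, along the tool's axes as they then stand; what a row does not reach is not made up. A row lasts 1/12 s, in which the tool goes at most 41.7 mm and 7.16 degrees, less where a joint would pass 70% of its speed; a pose out of reach is approached as far as the arm can. A call is refused whole if a number of a shift passes 0.0417 or a number of a turn 0.125, either way. A call with a gripper value outside its range is refused whole. "gripper" is the opening, from 0 (shut) to 1 (fully open), set as the call begins (left out, the last holds). The fingers move at their own pace and stop on an object; "squeeze" is the grip in N (left out, the last holds). Time passes only in rows, so rows that do not move let the fingers close. It gives the time, the measured TCP pose, the force and the opening at its end, in the units of the state.
- state(): the state, without advancing time (a new reading comes with each control period).
- get_image(name): name is "side" or "top" or "wrist"; returns a dict with "frame" (384x512x3 uint8, blue, green, red), "range_z" (384x512 float32, m along the optical axis (not along the pixel's ray), 0 where there is no reading), "camera_matrix" (3x3 intrinsics, pixels), "rvec" (rotation vector, rad) and "tvec" (3), from world to camera coordinates, as OpenCV has them. Camera axes: x right, y down, z forward; pixel columns grow to the right and rows downward; lengths in m; the calibration is good to about 2 mm. A picture is of the moment at which its call begins.
- hand_in(): hands the job in, once; it reports no verdict.
Trained networks look in a picture, given as the dict that the camera call returned (one of the last four; its "shot" number tells which), for a name from the list of things; names that differ only in an ending like _2 or _b are one class to them, and where a whole thing is asked for, a point or a joint stands for the part that bears it (a point fixed in the world has none). Each returns a list of dicts, best first, with "score" (0 to 1); they miss things now and then, are a little off and sometimes report something else, mostly with a low value. They report only what shows in the picture. A call takes as long as a camera call. They do not tell look-alikes from the thing itself.
- search_frame(query, picture): "position" ([x, y, z] in m, in world coordinates, good to about 4 mm: the middle of the surface that is visible of it).
- masks_of(query, picture): "region" (384x512 bool, what is visible of it).
- mark_of(query, picture): "position" ([x, y, z] in m, in world coordinates, good to about 4 mm: a listed point, or the origin of a listed thing).
The state is a dict: "clock": time; "joints": joint angles; "qd": joint speeds; "joint_efforts": joint torques, N m; "position": TCP position; "ee_rot": TCP orientation; "wrist_force": force on the tool from outside, world axes, zero at the start; "moment": the same for the moment, N m; "grip_width": finger opening in m.
Only numpy, scipy, OpenCV 4.12 (cv2) and the standard library are available. Lean on these libraries where they do the work, as an engineer would, in place of code of your own. Each camera call takes 0.05 s, during which the arm holds its last target.

## Working session

There is one attempt and no reset: what is moved stays moved. The work goes in short steps, Python scripts to look and compute and a tool call to move; the robot and the scene stay as the last step left them, time stands still between calls to the robot, and variables do not carry over. Pictures are saved under pics/ and viewed, and the job is handed in when it is done.

Besides the shell and the picture viewer there is one more tool, called after ">>>" as name(argument=value, ...) on one line, values as JSON. send_rows: Moves the arm, as the interface text tells. Its arguments: {"type":"object","properties":{"targets":{"type":"array"},"gripper":{"type":"number"},"squeeze":{"type":"number"}},"required":["targets"]}

```bash
mkdir -p pics; ls
python3 - <<'E'
from station import *
import station, cv2
print(state()); print(tip_extent)
for n in ("side","top","wrist"):
    p=get_image(n); cv2.imwrite(f"pics/{n}0.png",p["frame"]); print(n,p["camera_matrix"],p["rvec"],p["tvec"],p["shot"])
E
```

```text
pics
{'clock': 0.0, 'joints': array([ 9.19681079e-01,  3.81155631e-01,  1.29828531e+00,  1.00952441e-05,
        1.46361608e+00, -2.15268089e-01]), 'qd': array([ 0.00023355,  0.00039356, -0.00206747, -0.00064113,  0.0005609 ,
       -0.00086965]), 'joint_efforts': array([ 9.60296093e-04, -4.37916541e+01, -2.24555737e+01,  7.13787577e-02,
        3.53119068e-02, -1.11504639e-04]), 'position': array([0.2320157 , 0.49837081, 0.26015116]), 'ee_rot': array([-1.57047372e+00,  1.42842174e-03,  1.13494831e+00]), 'wrist_force': array([-0.47986879,  0.24491971, -0.48167926]), 'moment': array([-0.02648883, -0.00431962,  0.00721034]), 'grip_width': 0.08816141195593845}
0.022
side [[474.3181656    0.         253.6438996 ]
 [  0.         474.3181656  191.59907648]
 [  0.           0.           1.        ]] [ 0.21667715 -2.85809043  1.12513383] [0.57255709 0.14050516 1.68632742] 1
top [[346.96259772   0.         252.35918905]
 [  0.         346.96259772 188.21404851]
 [  0.           0.           1.        ]] [ 2.10838599 -2.16443323  0.1527811 ] [0.00374038 0.5556754  1.18216539] 2
wrist [[313.46031389   0.         255.85799713]
 [  0.         313.46031389 189.61172438]
 [  0.           0.           1.        ]] [-2.42194943 -1.54469199 -0.23687557] [-0.54951723 -0.04187522  0.3908171 ] 3
```

View pics/top0.png

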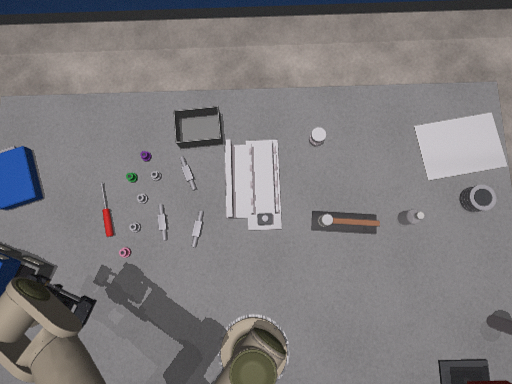

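View pics/side0.png

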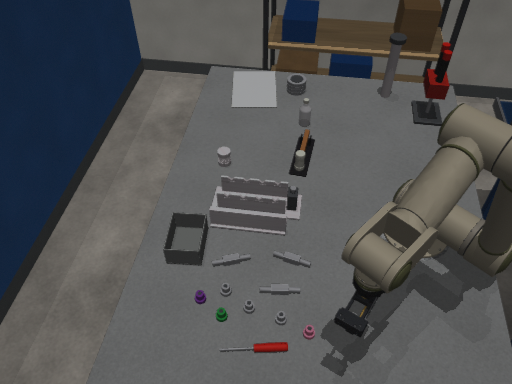

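View pics/wrist0.png

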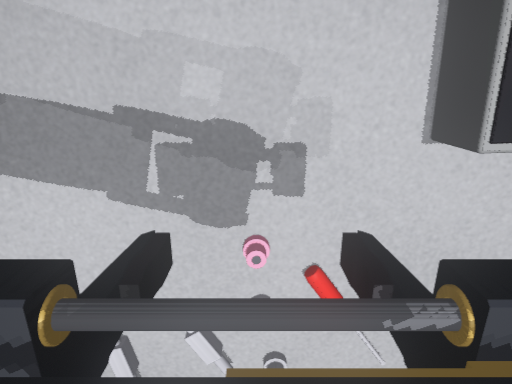

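The top view shows three shafts at about (188,173), (162,222) and (198,228). Three grey hubs are at (156,175), (142,198) and (135,227), with purple, green and pink look-alikes near them. The cradle is at (253,183), with the lock block at its lower end (265,219). The mallet is at (326,220).

```bash
cat > h.py <<'E'
import numpy as np, cv2
from scipy.spatial.transform import Rotation as R
from station import *
np.set_printoptions(precision=4,suppress=True)
def cam(p):
    Rm,_=cv2.Rodrigues(np.array(p["rvec"],float)); return Rm,np.array(p["tvec"],float).ravel(),np.array(p["camera_matrix"])
def proj(p,X):
    Rm,t,K=cam(p); c=np.atleast_2d(X)@Rm.T+t; u=c@K.T; return u[:,:2]/u[:,2:]
def cloud(p,mask=None):
    Rm,t,K=cam(p); z=p["range_z"]; m=z>0
    if mask is not None: m=m&mask
    v,u=np.nonzero(m); z=z[v,u]
    c=np.c_[(u-K[0,2])/K[0,0]*z,(v-K[1,2])/K[1,1]*z,z]
    return (c-t)@Rm, u, v
def ray(p,u,v,zw):
    Rm,t,K=cam(p); d=np.linalg.inv(K)@np.array([u,v,1.]); d=Rm.T@d; o=-Rm.T@t
    return o+d*(zw-o[2])/d[2]
E
python3 - <<'E'
from h import *
for n in ("top","side"):
    p=get_image(n)
    for q in ["shaft_A","shaft_A_mid","hub_A","cradle","notch0","notch1","notch2","notch3","ledge_mid","lock_pin","rest","mallet"]:
        r=mark_of(q,p)
        print(n,q,[(np.array(d["position"]).round(3).tolist(),round(d["score"],2)) for d in r[:7]])
E
```

```text
top shaft_A [([0.446, 0.316, 0.002], 0.56)]
top shaft_A_mid [([0.447, 0.312, 0.014], 0.69), ([0.419, 0.189, 0.014], 0.5)]
top hub_A [([0.536, 0.388, 0.0], 0.63)]
top cradle [([0.592, -0.05, -0.0], 0.81), ([0.626, 0.229, 0.003], 0.36)]
top notch0 [([0.502, -0.048, 0.085], 0.92), ([0.677, -0.046, 0.08], 0.9), ([0.623, -0.049, 0.083], 0.83), ([0.563, -0.05, 0.079], 0.78)]
top notch1 [([0.502, -0.048, 0.085], 0.92), ([0.677, -0.046, 0.08], 0.9), ([0.623, -0.049, 0.083], 0.83), ([0.563, -0.05, 0.079], 0.78)]
top notch2 [([0.502, -0.048, 0.085], 0.92), ([0.677, -0.046, 0.08], 0.9), ([0.623, -0.049, 0.083], 0.83), ([0.563, -0.05, 0.079], 0.78)]
top notch3 [([0.502, -0.048, 0.085], 0.92), ([0.677, -0.046, 0.08], 0.9), ([0.623, -0.049, 0.083], 0.83), ([0.563, -0.05, 0.079], 0.78)]
top ledge_mid [([0.591, 0.07, 0.084], 0.67)]
top lock_pin [([0.45, -0.048, 0.099], 0.39)]
top rest [([0.435, -0.262, -0.002], 0.88)]
top mallet [([0.441, -0.261, 0.008], 0.66)]
side shaft_A [([0.454, 0.315, -0.001], 0.56)]
side shaft_A_mid [([0.447, 0.316, 0.017], 0.87), ([0.74, -0.246, -0.003], 0.18)]
side hub_A [(
[... 326 characters left out ...]
2, -0.048, 0.084], 0.74), ([0.503, -0.05, 0.086], 0.66), ([0.566, -0.053, 0.086], 0.57), ([0.447, 0.315, 0.016], 0.17)]
side notch2 [([0.678, -0.05, 0.086], 0.88), ([0.622, -0.048, 0.084], 0.74), ([0.503, -0.05, 0.086], 0.66), ([0.566, -0.053, 0.086], 0.57), ([0.447, 0.315, 0.016], 0.17)]
side notch3 [([0.678, -0.05, 0.086], 0.88), ([0.622, -0.048, 0.084], 0.74), ([0.503, -0.05, 0.086], 0.66), ([0.566, -0.053, 0.086], 0.57), ([0.447, 0.315, 0.016], 0.17)]
side ledge_mid [([0.591, 0.067, 0.09], 0.95)]
side lock_pin [([0.445, -0.048, 0.1], 0.37)]
side rest [([0.439, -0.26, -0.001], 0.84), ([0.742, -0.249, -0.002], 0.46)]
side mallet [([0.44, -0.258, 0.008], 0.82), ([0.591, 0.066, 0.092], 0.5)]
```

Run:
```python
from h import *
for n in ("top","side"):
    p=get_image(n); P,u,v=cloud(p)
    m=(P[:,2]>0.006)&(P[:,2]<0.2)&(P[:,0]>0.2)&(P[:,0]<0.85)&(P[:,1]>-0.6)&(P[:,1]<0.62)
    print(n,"table z",np.median(P[(abs(P[:,2])<.02)][:,2]))
    im=np.zeros((384,512),np.uint8); im[v[m],u[m]]=1
    k,l,st,c=cv2.connectedComponentsWithStats(im,connectivity=8)
    lab=l[v,u]
    for i in range(1,k):
        s=m&(lab==i)
        if s.sum()<8: continue
        Q=P[s]; xy=Q[:,:2]; col=p["frame"][v[s],u[s]].mean(0).round()
        (cx,cy),(w,h),a=cv2.minAreaRect(xy.astype(np.float32)*1000)
        e=np.linalg.eigh(np.cov(xy.T))[1][:,1]
        print(c[i].round(),s.sum(),"c",[round(cx),round(cy)],"sz",round(w),round(h),round(a,1),"pca",round(np.degrees(np.arctan2(e[1],e[0])),1),"z",Q[:,2].min().round(3),np.median(Q[:,2]).round(3),Q[:,2].max().round(3),col)
```

```text
top table z 0.0012501150508723484
[197. 127.] 1197 c [783, 179] sz 124 160 4.2 pca 88.5 z 0.006 0.038 0.087 [77. 77. 78.]
[198. 124.] 15 c [810, 182] sz 17 19 60.9 pca 173.9 z 0.006 0.008 0.012 [130. 131. 132.]
[317. 136.] 236 c [744, -253] sz 52 65 45.3 pca 139.7 z 0.006 0.065 0.073 [172. 168. 172.]
[253. 183.] 4469 c [580, -8] sz 339 202 0.5 pca -175.2 z 0.006 0.012 0.11 [186. 182. 186.]
[145. 156.] 82 c [688, 377] sz 28 34 33.3 pca 134.2 z 0.008 0.031 0.042 [106.  51.  86.]
[188. 173.] 211 c [625, 224] sz 136 27 21.1 pca -158.5 z 0.006 0.024 0.032 [154. 149. 152.]
[156. 176.] 81 c [615, 338] sz 29 33 45.9 pca 156.0 z 0.007 0.029 0.041 [125. 120. 123.]
[131. 177.] 86 c [611, 426] sz 29 34 46.8 pca 146.2 z 0.007 0.031 0.043 [ 61. 105.  49.]
[107. 218.] 262 c [497, 524] sz 198 34 11.8 pca -167.6 z 0.007 0.022 0.032 [ 61.  62. 158.]
[142. 198.] 86 c [533, 386] sz 30 34 79.2 pca 165.9 z 0.007 0.028 0.041 [128. 124. 126.]
[162. 222.] 242 c [448, 313] sz 140 31 6.6 pca -172.2 z 0.006 0.023 0.033 [150. 145. 148.]
[345. 222.] 1033 c [433, -340] sz 245 79 86.4 pca 85.3 z 0.006 0.012 0.094 [
[... 1303 characters left out ...]
289.] 116 c [618, 339] sz 45 34 89.4 pca 154.5 z 0.007 0.025 0.04 [89. 87. 87.]
[279. 289.] 292 c [449, 314] sz 129 35 15.7 pca -171.5 z 0.007 0.022 0.032 [105. 103. 103.]
[200. 296.] 118 c [689, 382] sz 37 29 31.5 pca -145.4 z 0.006 0.025 0.042 [82. 37. 66.]
[249. 306.] 127 c [532, 386] sz 47 35 65.2 pca -144.9 z 0.006 0.026 0.043 [91. 89. 88.]
[221. 314.] 127 c [613, 433] sz 31 40 12.7 pca 55.1 z 0.006 0.024 0.04 [43. 81. 32.]
[280. 317.] 127 c [432, 417] sz 35 34 2.9 pca 159.4 z 0.006 0.026 0.041 [92. 90. 89.]
[309. 332.] 134 c [340, 447] sz 43 33 29.6 pca -163.9 z 0.006 0.026 0.041 [ 87.  73. 116.]
[264. 347.] 383 c [501, 518] sz 198 32 10.7 pca -169.9 z 0.006 0.021 0.03 [ 42.  44. 124.]
```

Run:
```python
from h import *
for n in ("top","side"):
    p=get_image(n); P,u,v=cloud(p)
    z=P[:,2]
    b=(P[:,0]>0.4)&(P[:,0]<0.76)&(P[:,1]>-0.13)&(P[:,1]<0.1)
    m=b&(z>0.078)&(z<0.091)
    h,e=np.histogram(P[m,1],bins=np.arange(-.12,.1,.004)); print(n,[(round(a,3),int(c)) for a,c in zip(e,h) if c>5])
    for lo,hi in ((.05,.09),(-.03,.01),(-.11,-.075)):
        s=m&(P[:,1]>lo)&(P[:,1]<hi)&(P[:,0]>0.45+.03)
        f=np.polyfit(P[s,0]-.59,P[s,1],1); print(lo,s.sum(),"y at .59",f[1].round(4),"yaw",np.degrees(np.arctan(f[0])).round(2),"z",np.median(z[s]).round(4),"x",np.percentile(P[s,0],[1,99]))
    s=b&(z>.095)&(P[:,0]<.48); print("pin",P[s].mean(0),s.sum(), np.ptp(P[s],axis=0))
    s=(P[:,0]>.38)&(P[:,0]<.5)&(P[:,1]>-.3)&(P[:,1]<-.23)&(z>.075); print("head",P[s].mean(0),s.sum(), np.ptp(P[s],axis=0))
    s=(P[:,0]>.38)&(P[:,0]<.5)&(P[:,1]>-.47)&(P[:,1]<-.29)&(z>.052)&(z<.066); print("handle",P[s].mean(0),s.sum()); f=np.polyfit(P[s,1],P[s,0],1);print(f,P[s,1].min(),P[s,1].max())
p=get_image("top"); f=cv2.resize(p["frame"][120:260,200:400],None,fx=4,fy=4,interpolation=cv2.INTER_CUBIC); cv2.imwrite("pics/cr.png",f)
```

```text
top [(np.float64(-0.096), 48), (np.float64(-0.092), 73), (np.float64(-0.088), 35), (np.float64(-0.076), 8), (np.float64(-0.072), 14), (np.float64(-0.068), 18), (np.float64(-0.064), 9), (np.float64(-0.048), 6), (np.float64(-0.044), 11), (np.float64(-0.04), 11), (np.float64(-0.036), 11), (np.float64(-0.032), 11), (np.float64(-0.028), 10), (np.float64(-0.012), 50), (np.float64(-0.008), 68), (np.float64(-0.004), 27), (np.float64(0.056), 13), (np.float64(0.06), 83), (np.float64(0.064), 88), (np.float64(0.068), 86), (np.float64(0.072), 93), (np.float64(0.076), 47)]
0.05 366 y at .59 0.069 yaw 0.45 z 0.0859 x [0.4833 0.7213]
-0.03 133 y at .59 -0.0066 yaw 0.58 z 0.0851 x [0.4814 0.714 ]
-0.11 146 y at .59 -0.0904 yaw 0.54 z 0.0849 x [0.484  0.7147]
pin [ 0.4449 -0.0499  0.1059] 34 [0.0201 0.02   0.0103]
head [ 0.4359 -0.2572  0.0861] 114 [0.0373 0.0376 0.0191]
handle [ 0.4268 -0.3674  0.0584] 270
[0.085 0.458] -0.4412259427405419 -0.29013898319925857
side [(np.float64(-0.096), 25), (np.float64(-0.092), 52), (np.float64(-0.088), 46), (np.float64(-0.084), 22), (np.float64(-0.052), 8), (np.float64(-0.048), 7), (np.float64(-0.044), 9), (np.float64(-0.04), 11), (np.float64(-0.036), 6), (np.float64(-0.032), 11), (np.float64(-0.028), 8), (np.float64(-0.012), 27), (np.float64(-0.008), 54), (np.float64(-0.004), 60), (np.float64(0.0), 15), (np.float64(0.056), 10), (np.float64(0.06), 53), (np.float64(0.064), 62), (np.float64(0.068), 66), (np.float64(0.072), 69), (np.float64(0.076), 87), (np.float64(0.08), 28)]
0.05 343 y at .59 0.0715 yaw 0.56 z 0.0843 x [0.483 0.722]
-0.03 151 y at .59 -0.0047 yaw 0.56 z 0.0823 x [0.4816 0.7128]
-0.11 139 y at .59 -0.0887 yaw 0.55 z 0.0826 x [0.4832 0.7142]
pin [ 0.4457 -0.0477  0.1038] 26 [0.0187 0.0223 0.0149]
head [ 0.4377 -0.2528  0.0837] 71 [0.0361 0.0471 0.0184]
handle [ 0.4264 -0.372   0.0576] 99
[0.0785 0.4556] -0.4388516697485087 -0.3042657418789357
```

View pics/cr.png

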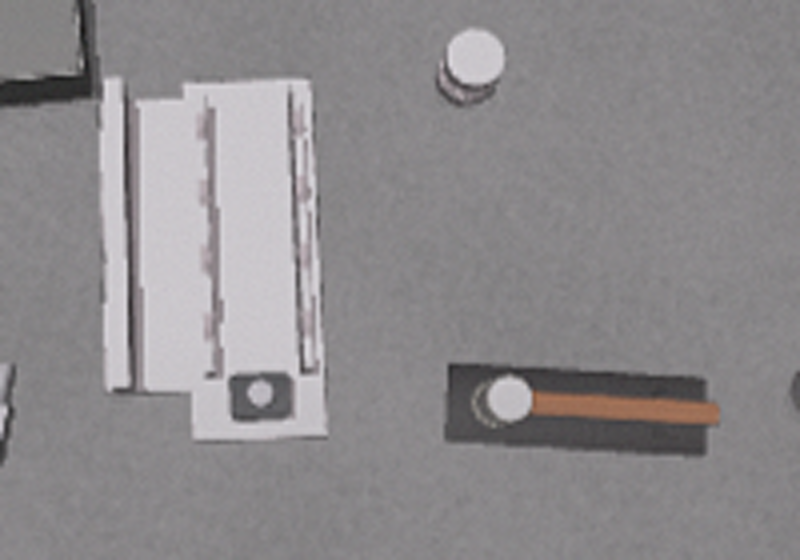

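```bash
cat >> h.py <<'E'
def plan(x,y,z,yaw_deg):
    s=state(); p=s["position"]; Rm=R.from_euler("xyz",s["ee_rot"]).as_matrix()
    yaw=np.degrees(s["ee_rot"][2]); d=(yaw_deg-yaw+90)%180-90
    roll=-np.radians(d); j6=s["joints"][5]
    R2=Rm@R.from_euler("y",roll).as_matrix()
    sl=R2.T@(np.array([x,y,z])-p)
    dj1=np.arctan2(y,x)-np.arctan2(p[1],p[0])
    print("clock %.1f"%s["clock"],"pos",p,"yaw %.1f"%yaw,"-> roll %.3f"%roll,"then slide",sl.round(4),"j6 after ~%.2f"%(j6+roll+dj1),"F",s["wrist_force"].round(1),"w %.4f"%s["grip_width"])
def hubs(centers,zr=(.031,.042)):
    for n in ("top","side"):
        p=get_image(n); P,u,v=cloud(p)
        for c in centers:
            s=(np.hypot(P[:,0]-c[0],P[:,1]-c[1])<.035)&(P[:,2]>zr[0])&(P[:,2]<zr[1])
            if s.sum()<4: print(n,c,"none"); continue
            (a,b),r=cv2.minEnclosingCircle((P[s,:2]*1000).astype(np.float32))
            print(n,c,s.sum(),"mean",P[s].mean(0),"circ",round(a,1),round(b,1),round(r,1))
def shafts(centers):
    for n in ("top","side"):
        p=get_image(n); P,u,v=cloud(p)
        for c in centers:
            s=(np.hypot(P[:,0]-c[0],P[:,1]-c[1])<.09)&(P[:,2]>.006)&(P[:,2]<.05)
            Q=P[s]
            if len(Q)<20: print(n,c,"none");continue
            # keep biggest blob
            e=np.linalg.eigh(np.cov(Q[:,:2].T))[1][:,1]; t=Q[Q[:,2]>.019]
            l=(Q[:,:2]-c)@e
            print(n,c,s.sum(),"rect",np.round(cv2.minAreaRect((Q[:,:2]*1000).astype(np.float32))[0]),"top mean",t.mean(0),"ang",np.degrees(np.arctan2(e[1],e[0])).round(1)%180,"len",np.ptp(l).round(3),"midalong",(np.array(c)+e*(l.min()+l.max())/2).round(4))
E
python3 - <<'E'
from h import *
hubs([(.616,.338),(.532,.386),(.432,.414)])
shafts([(.623,.224),(.448,.314),(.420,.189)])
plan(.432,.414,.13,90)
E
```

```text
top (0.616, 0.338) 41 mean [0.6167 0.3402 0.0371] circ 617.2 340.4 12.5
top (0.532, 0.386) 41 mean [0.5333 0.3885 0.0363] circ 533.3 388.8 12.2
top (0.432, 0.414) 46 mean [0.431  0.4125 0.0365] circ 431.9 412.7 12.8
side (0.616, 0.338) 46 mean [0.6174 0.343  0.0356] circ 616.5 342.5 13.6
side (0.532, 0.386) 51 mean [0.5347 0.3906 0.0358] circ 535.5 390.7 13.5
side (0.432, 0.414) 54 mean [0.4327 0.4147 0.0354] circ 432.8 414.6 13.2
top (0.623, 0.224) 246 rect [633. 225.] top mean [0.6205 0.2233 0.0252] ang 19.30000000000001 len 0.152 midalong [0.6322 0.2272]
top (0.448, 0.314) 280 rect [447. 315.] top mean [0.4451 0.3153 0.025 ] ang 12.0 len 0.156 midalong [0.4582 0.3162]
top (0.42, 0.189) 262 rect [418. 185.] top mean [0.4218 0.1884 0.0251] ang 166.0 len 0.169 midalong [0.4193 0.1892]
side (0.623, 0.224) 296 rect [634. 228.] top mean [0.6233 0.2271 0.0247] ang 21.599999999999994 len 0.15 midalong [0.6271 0.2256]
side (0.448, 0.314) 327 rect [447. 320.] top mean [0.4471 0.3174 0.0243] ang 8.300000000000011 len 0.167 midalong [0.4483 0.314 ]
side (0.42, 0.189) 294 rect [430. 186.] top mean [0.4187 0.1927 0.0241] ang 165.5 len 0.153 midalong [0.4274 0.1871]
clock 1.9 pos [0.2322 0.4986 0.2608] yaw 65.0 -> roll -0.436 then slide [-0.0846  0.1308 -0.1998] j6 after ~-1.02 F [-0.6  0.5 -0.3] w 0.0881
```

>>> send_rows(targets=[{"slide":[0,0,0],"roll":-0.109},{"slide":[0,0,0],"roll":-0.109},{"slide":[0,0,0],"roll":-0.109},{"slide":[0,0,0],"roll":-0.109},{"slide":[-0.012,0.018,-0.029],"roll":0},{"slide":[-0.012,0.018,-0.029],"roll":0},{"slide":[-0.012,0.019,-0.029],"roll":0},{"slide":[-0.012,0.019,-0.029],"roll":0},{"slide":[-0.012,0.019,-0.028],"roll":0},{"slide":[-0.012,0.019,-0.028],"roll":0},{"slide":[-0.013,0.019,-0.028],"roll":0},{"slide":[0,0,0],"roll":0}], gripper=0.6, squeeze=30)

```text
clock: 2.9
position: [0.4355, 0.4106, 0.126]
ee_rot: [-1.568, 0.003, 1.567]
wrist_force: [-0.3, -0.1, -0.1]
grip_width: 0.0528
```

Run:
```python
from h import *
plan(.432,.4135,.039,90)
p=get_image("wrist"); cv2.imwrite("pics/w1.png",p["frame"]); print(proj(p,[.432,.4135,.036]))
p=get_image("top"); cv2.imwrite("pics/t1.png",p["frame"])
```

```text
clock 2.9 pos [0.4355 0.4106 0.126 ] yaw 89.8 -> roll -0.004 then slide [0.0032 0.087  0.0032] j6 after ~-1.00 F [-0.3 -0.1 -0.1] w 0.0528
[[260.1711 198.9777]]
```

View pics/w1.png

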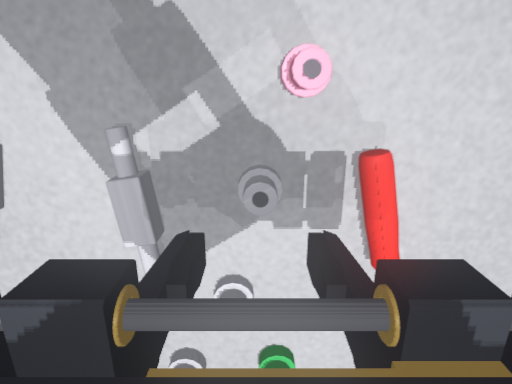

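View pics/t1.png

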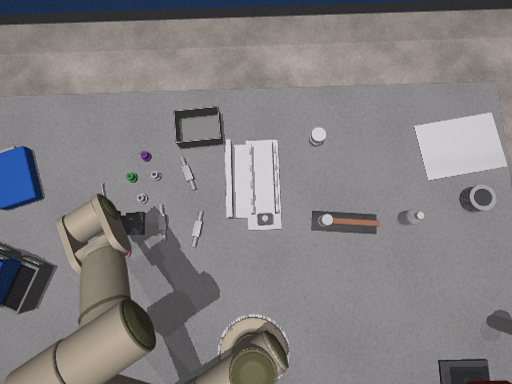

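The wrist view shows the grey hub's bore at (260,199). My measured point projects to (260,199), so I'm going down.

>>> send_rows(targets=[{"slide":[0.003,0.0,0.003],"roll":0},{"slide":[0,0.02,0],"roll":0},{"slide":[0,0.02,0],"roll":0},{"slide":[0,0.02,0],"roll":0},{"slide":[0,0.017,0],"roll":0},{"slide":[0,0.01,0],"roll":0},{"slide":[0,0,0],"roll":0},{"slide":[0,0,0],"roll":0}])

```text
clock: 3.67
position: [0.4287, 0.4174, 0.0435]
ee_rot: [-1.571, -0.0, 1.572]
wrist_force: [-0.9, 0.2, 0.1]
grip_width: 0.053
```

>>> send_rows(targets=[{"slide":[0,0,0],"roll":0},{"slide":[0,0,0],"roll":0},{"slide":[0,0,0],"roll":0},{"slide":[0,0,0],"roll":0},{"slide":[0,0,0],"roll":0}], gripper=0)

```text
clock: 4.08
position: [0.4294, 0.4166, 0.0433]
ee_rot: [-1.571, -0.0, 1.571]
wrist_force: [-1.2, -1.1, 3.5]
grip_width: 0.0251
```

>>> send_rows(targets=[{"slide":[0,-0.01,0],"roll":0},{"slide":[0,-0.03,0],"roll":0},{"slide":[0,-0.04,0],"roll":0},{"slide":[0,-0.04,0],"roll":0},{"slide":[0,-0.04,0],"roll":0},{"slide":[0,0,0],"roll":0},{"slide":[0,0,0],"roll":0}])

```text
clock: 4.67
position: [0.4295, 0.4169, 0.2052]
ee_rot: [-1.575, -0.003, 1.571]
wrist_force: [-0.1, -1.1, -2.0]
grip_width: 0.0251
```

Run:
```python
from h import *
plan(.501,.0695,.2,90)
p=get_image("wrist"); cv2.imwrite("pics/w2.png",p["frame"])
```

```text
clock 4.7 pos [0.4295 0.4169 0.2052] yaw 90.0 -> roll 0.000 then slide [-0.3474  0.0045 -0.0715] j6 after ~-1.63 F [-0.1 -1.1 -2. ] w 0.0251
```

View pics/w2.png

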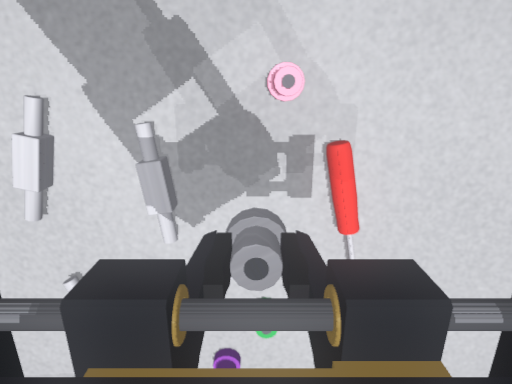

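>>> send_rows(targets=[{"slide":[-0.02,0,-0.004],"roll":0},{"slide":[-0.035,0,-0.007],"roll":0},{"slide":[-0.035,0,-0.007],"roll":0},{"slide":[-0.035,0,-0.007],"roll":0},{"slide":[-0.035,0,-0.007],"roll":0},{"slide":[-0.035,0,-0.007],"roll":0},{"slide":[-0.035,0,-0.007],"roll":0},{"slide":[-0.035,0,-0.007],"roll":0},{"slide":[-0.035,0,-0.007],"roll":0},{"slide":[-0.031,0,-0.007],"roll":0},{"slide":[-0.016,0,-0.004],"roll":0},{"slide":[0,0,0],"roll":0}])

```text
clock: 5.72
position: [0.5003, 0.0668, 0.201]
ee_rot: [-1.567, 0.0, 1.567]
wrist_force: [0.3, 0.2, -1.6]
grip_width: 0.025
```

>>> send_rows(targets=[{"slide":[0,0,0],"roll":0},{"slide":[0,0,0],"roll":0},{"slide":[0,0,0],"roll":0}])

```text
clock: 5.97
position: [0.4997, 0.0708, 0.2022]
ee_rot: [-1.569, -0.0, 1.572]
wrist_force: [-0.3, 0.3, -0.7]
grip_width: 0.0251
```

Run:
```python
from h import *
plan(.501,.0695,.14,90)
p=get_image("wrist"); cv2.imwrite("pics/w3.png",p["frame"])
P,u,v=cloud(p)
m=(P[:,2]>.078)&(P[:,2]<.091)&(P[:,0]>.44)&(P[:,0]<.74)
print(m.sum())
for lo,hi in ((.05,.09),(-.02,.01),(-.11,-.07)):
    s=m&(P[:,1]>lo)&(P[:,1]<hi)
    if s.sum()>20: f=np.polyfit(P[s,0]-.59,P[s,1],1); print(lo,s.sum(),f, np.median(P[s,2]), P[s].min(0),P[s].max(0))
```

```text
clock 6.0 pos [0.4997 0.0708 0.2022] yaw 90.1 -> roll 0.002 then slide [-0.0013  0.0622 -0.0014] j6 after ~-1.67 F [-0.3  0.3 -0.7] w 0.0251
6514
0.05 2511 [0.0091 0.0687] 0.08509346587664177 [0.4553 0.0584 0.078 ] [0.6823 0.0782 0.0872]
-0.02 1093 [ 0.0102 -0.0066] 0.08472643054451215 [ 0.4661 -0.0127  0.078 ] [ 0.5571 -0.0035  0.0873]
-0.11 1742 [-0.0478 -0.0931] 0.08450887819150757 [ 0.44   -0.0972  0.078 ] [ 0.5908 -0.0701  0.0873]
```

View pics/w3.png

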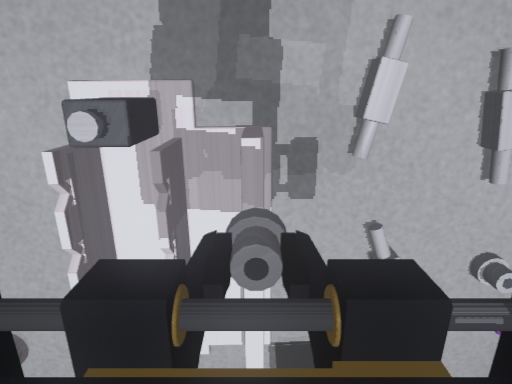

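>>> send_rows(targets=[{"slide":[-0.003,0.01,0],"roll":0},{"slide":[0,0.02,0],"roll":0},{"slide":[0,0.02,0],"roll":0},{"slide":[0,0.01,0],"roll":0},{"slide":[0,0.006,0],"roll":0},{"slide":[0,0.004,0],"roll":0},{"slide":[0,0,0],"roll":0},{"slide":[0,0,0],"roll":0},{"slide":[0,0,0],"roll":0}])

```text
clock: 6.77
position: [0.5006, 0.0668, 0.1334]
ee_rot: [-1.572, 0.0, 1.571]
wrist_force: [0.1, 0.6, -1.3]
grip_width: 0.0252
```

Run:
```python
from h import *
plan(.501,.068,.1285,90)
p=get_image("side"); cv2.imwrite("pics/s3.png",cv2.resize(p["frame"][130:280,170:370],None,fx=4,fy=4))
```

```text
clock 6.8 pos [0.5006 0.0668 0.1334] yaw 90.0 -> roll 0.000 then slide [ 0.0012  0.0049 -0.0004] j6 after ~-1.67 F [ 0.1  0.6 -1.3] w 0.0252
```

View pics/s3.png

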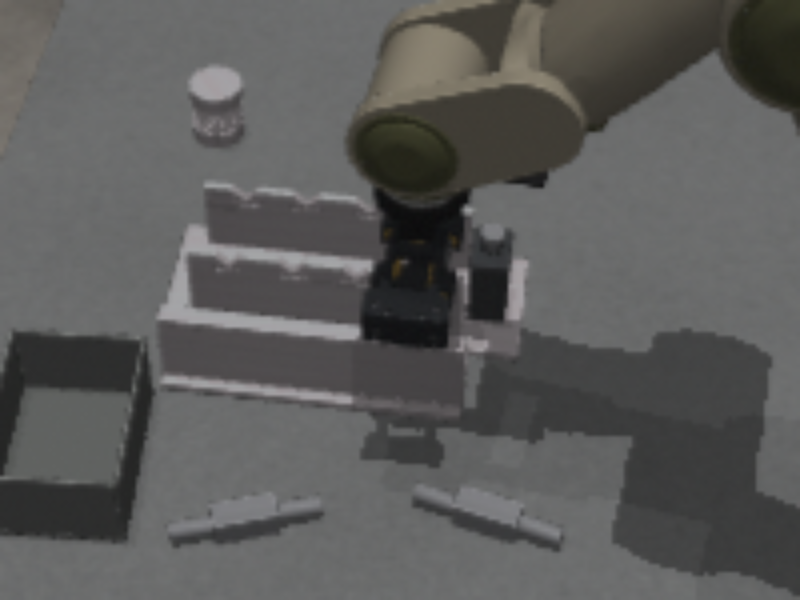

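Now I lower in small steps until contact shows, then release.

>>> send_rows(targets=[{"slide":[0.001,0.002,0],"roll":0},{"slide":[0,0.001,0],"roll":0},{"slide":[0,0.001,0],"roll":0},{"slide":[0,0.0,0],"roll":0},{"slide":[0,0,0],"roll":0}])

```text
clock: 7.23
position: [0.5003, 0.0676, 0.1287]
ee_rot: [-1.571, 0.0, 1.571]
wrist_force: [0.1, -0.4, -0.9]
grip_width: 0.0252
```

>>> send_rows(targets=[{"slide":[0,0.001,0],"roll":0},{"slide":[0,0,0],"roll":0},{"slide":[0,0,0],"roll":0}])

```text
clock: 7.48
position: [0.5004, 0.0676, 0.1283]
ee_rot: [-1.572, 0.0, 1.571]
wrist_force: [-2.3, 0.3, 5.7]
grip_width: 0.0251
```

>>> send_rows(targets=[{"slide":[0,0,0],"roll":0},{"slide":[0,0,0],"roll":0},{"slide":[0,0,0],"roll":0},{"slide":[0,0,0],"roll":0},{"slide":[0,-0.01,0],"roll":0},{"slide":[0,-0.03,0],"roll":0},{"slide":[0,-0.03,0],"roll":0},{"slide":[0,-0.03,0],"roll":0},{"slide":[0,0,0],"roll":0},{"slide":[0,0,0],"roll":0}], gripper=0.55)

```text
clock: 8.32
position: [0.5006, 0.0676, 0.2287]
ee_rot: [-1.574, 0.0, 1.571]
wrist_force: [0.0, 0.0, 0.3]
grip_width: 0.0486
```

Run:
```python
from h import *
hubs([(.616,.338),(.532,.386)])
plan(.5335,.3895,.2,90)
p=get_image("wrist"); cv2.imwrite("pics/w4.png",p["frame"])
p=get_image("side"); cv2.imwrite("pics/s4.png",p["frame"])
P,u,v=cloud(p)
s=(abs(P[:,0]-.5)<.04)&(abs(P[:,1]-.068)<.03)&(P[:,2]>.113)&(P[:,2]<.127); print("placed boss top",s.sum(),P[s].mean(0))
```

```text
top (0.616, 0.338) 41 mean [0.6168 0.3403 0.0366] circ 617.1 340.5 12.3
top (0.532, 0.386) 41 mean [0.5332 0.3884 0.0365] circ 533.3 388.1 12.4
side (0.616, 0.338) 44 mean [0.6174 0.3436 0.0359] circ 617.2 343.9 13.2
side (0.532, 0.386) 54 mean [0.5344 0.3915 0.036 ] circ 534.4 391.7 12.5
clock 8.4 pos [0.4998 0.0677 0.2267] yaw 90.0 -> roll 0.000 then slide [ 0.3218  0.0267 -0.0338] j6 after ~-1.18 F [ 0.9 -0.4 -0.4] w 0.0483
placed boss top 44 [0.5033 0.0702 0.1196]
```

View pics/w4.png

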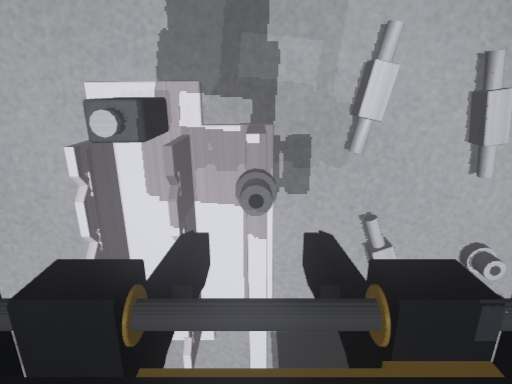

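View pics/s4.png

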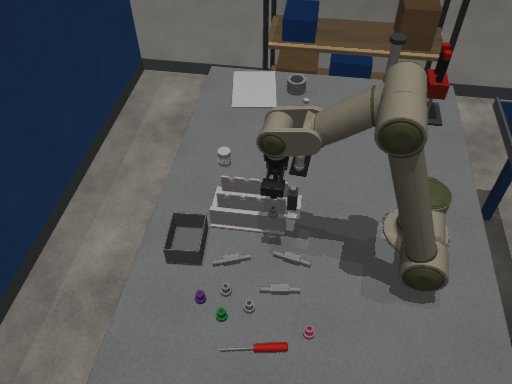

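The side view shows the first hub upright on the ledge at (272,212). On to the second.

>>> send_rows(targets=[{"slide":[0.02,0.002,-0.002],"roll":0},{"slide":[0.035,0.003,-0.004],"roll":0},{"slide":[0.035,0.003,-0.004],"roll":0},{"slide":[0.035,0.003,-0.004],"roll":0},{"slide":[0.035,0.003,-0.004],"roll":0},{"slide":[0.035,0.003,-0.004],"roll":0},{"slide":[0.035,0.003,-0.004],"roll":0},{"slide":[0.035,0.003,-0.004],"roll":0},{"slide":[0.035,0.004,-0.004],"roll":0},{"slide":[0.022,0.0,0],"roll":0},{"slide":[0,0,0],"roll":0},{"slide":[0,0,0],"roll":0}])

```text
clock: 9.52
position: [0.5337, 0.3902, 0.1991]
ee_rot: [-1.569, 0.001, 1.573]
wrist_force: [0.4, -0.3, -0.7]
grip_width: 0.0489
```

Run:
```python
from h import *
plan(.5338,.3895,.042,90)
p=get_image("wrist"); cv2.imwrite("pics/w5.png",p["frame"]); print(proj(p,[.5338,.3895,.036]))
```

```text
clock 9.5 pos [0.5337 0.3902 0.1991] yaw 90.1 -> roll 0.002 then slide [-0.0005  0.1571 -0.0004] j6 after ~-1.12 F [ 0.4 -0.3 -0.7] w 0.0489
[[255.36   177.2212]]
```

View pics/w5.png

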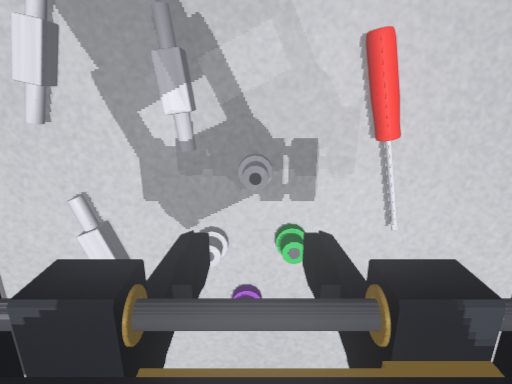

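The bore is at (255,178), as predicted. Descending.

>>> send_rows(targets=[{"slide":[0,0.02,0],"roll":0},{"slide":[0,0.03,0],"roll":0},{"slide":[0,0.03,0],"roll":0},{"slide":[0,0.03,0],"roll":0},{"slide":[0,0.025,0],"roll":0},{"slide":[0,0.015,0],"roll":0},{"slide":[0,0.005,0],"roll":0},{"slide":[0,0,0],"roll":0},{"slide":[0,0,0],"roll":0},{"slide":[0,0,0],"roll":0}])

```text
clock: 10.4
position: [0.5349, 0.3895, 0.0473]
ee_rot: [-1.573, -0.001, 1.571]
wrist_force: [-0.4, 0.2, 0.7]
grip_width: 0.0483
```

>>> send_rows(targets=[{"slide":[0,0,0],"roll":0},{"slide":[0,0,0],"roll":0},{"slide":[0,0,0],"roll":0},{"slide":[0,0,0],"roll":0},{"slide":[0,0,0],"roll":0}], gripper=0)

```text
clock: 10.82
position: [0.5343, 0.3897, 0.0462]
ee_rot: [-1.571, -0.0, 1.571]
wrist_force: [-0.4, -0.5, 3.7]
grip_width: 0.0248
```

>>> send_rows(targets=[{"slide":[0,-0.01,0],"roll":0},{"slide":[0,-0.03,0],"roll":0},{"slide":[0,-0.04,0],"roll":0},{"slide":[0,-0.04,0],"roll":0},{"slide":[0,-0.04,0],"roll":0},{"slide":[0,0,0],"roll":0},{"slide":[0,0,0],"roll":0}])

```text
clock: 11.4
position: [0.5345, 0.3899, 0.2083]
ee_rot: [-1.575, -0.002, 1.571]
wrist_force: [-1.3, -0.5, -1.9]
grip_width: 0.0251
```

Run:
```python
from h import *
plan(.591,.069,.2,90)
```

```text
clock 11.4 pos [0.5345 0.3899 0.2083] yaw 90.0 -> roll 0.000 then slide [-0.3209  0.0079 -0.0565] j6 after ~-1.63 F [-1.3 -0.5 -1.9] w 0.0251
```

>>> send_rows(targets=[{"slide":[-0.02,0,-0.003],"roll":0},{"slide":[-0.035,0,-0.006],"roll":0},{"slide":[-0.035,0,-0.006],"roll":0},{"slide":[-0.035,0,-0.006],"roll":0},{"slide":[-0.035,0,-0.006],"roll":0},{"slide":[-0.035,0,-0.006],"roll":0},{"slide":[-0.035,0,-0.006],"roll":0},{"slide":[-0.035,0,-0.006],"roll":0},{"slide":[-0.035,0,-0.006],"roll":0},{"slide":[-0.021,0,-0.006],"roll":0},{"slide":[0,0,0],"roll":0},{"slide":[0,0,0],"roll":0}])

```text
clock: 12.4
position: [0.5907, 0.0678, 0.2039]
ee_rot: [-1.567, -0.001, 1.569]
wrist_force: [0.4, -0.0, -1.5]
grip_width: 0.025
```

>>> send_rows(targets=[{"slide":[0,0.01,0],"roll":0},{"slide":[0,0.02,0],"roll":0},{"slide":[0,0.02,0],"roll":0},{"slide":[0,0.01,0],"roll":0},{"slide":[0,0.006,0],"roll":0},{"slide":[0,0,0],"roll":0},{"slide":[0,0,0],"roll":0},{"slide":[0,0,0],"roll":0}])

```text
clock: 13.07
position: [0.5917, 0.0689, 0.1407]
ee_rot: [-1.573, 0.0, 1.571]
wrist_force: [0.1, 0.0, -1.3]
grip_width: 0.0249
```

Run:
```python
from h import *
plan(.591,.0687,.1312,90)
```

```text
clock 13.1 pos [0.5917 0.0689 0.1407] yaw 90.0 -> roll 0.001 then slide [-0.0002  0.0095  0.0007] j6 after ~-1.65 F [ 0.1  0.  -1.3] w 0.0249
```

>>> send_rows(targets=[{"slide":[0,0.003,0],"roll":0},{"slide":[0,0.003,0],"roll":0},{"slide":[0,0.001,0],"roll":0},{"slide":[0,0.001,0],"roll":0},{"slide":[0,0,0],"roll":0},{"slide":[0,0,0],"roll":0}])

```text
clock: 13.57
position: [0.5913, 0.0686, 0.1318]
ee_rot: [-1.571, 0.0, 1.571]
wrist_force: [-0.3, -0.2, -1.7]
grip_width: 0.0249
```

>>> send_rows(targets=[{"slide":[0,0.001,0],"roll":0},{"slide":[0,0,0],"roll":0},{"slide":[0,0,0],"roll":0}])

```text
clock: 13.82
position: [0.5914, 0.0686, 0.1312]
ee_rot: [-1.572, 0.0, 1.571]
wrist_force: [-1.0, -0.3, 2.0]
grip_width: 0.0251
```

Contact at the expected height. Releasing.

>>> send_rows(targets=[{"slide":[0,0,0],"roll":0},{"slide":[0,0,0],"roll":0},{"slide":[0,0,0],"roll":0},{"slide":[0,0,0],"roll":0},{"slide":[0,-0.01,0],"roll":0},{"slide":[0,-0.03,0],"roll":0},{"slide":[0,-0.03,0],"roll":0},{"slide":[0,-0.02,0],"roll":0},{"slide":[0,0,0],"roll":0},{"slide":[0,0,0],"roll":0}], gripper=0.55)

```text
clock: 14.65
position: [0.5914, 0.0687, 0.222]
ee_rot: [-1.573, 0.0, 1.571]
wrist_force: [-0.9, -0.6, -0.5]
grip_width: 0.0489
```

Run:
```python
from h import *
plan(.6172,.342,.2,90)
p=get_image("side"); cv2.imwrite("pics/s6.png",p["frame"][100:340,150:400])
```

```text
clock 14.7 pos [0.5914 0.0687 0.222 ] yaw 90.0 -> roll 0.000 then slide [ 0.2733  0.022  -0.0257] j6 after ~-1.26 F [-0.9 -0.6 -0.5] w 0.0489
```

View pics/s6.png

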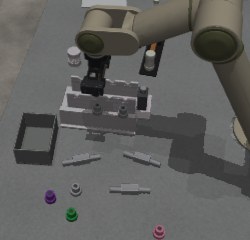

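Both hubs stand on the ledge. Going to the third.

>>> send_rows(targets=[{"slide":[0.02,0.001,-0.002],"roll":0},{"slide":[0.034,0.003,-0.003],"roll":0},{"slide":[0.034,0.003,-0.003],"roll":0},{"slide":[0.034,0.003,-0.003],"roll":0},{"slide":[0.034,0.003,-0.003],"roll":0},{"slide":[0.034,0.003,-0.003],"roll":0},{"slide":[0.034,0.003,-0.003],"roll":0},{"slide":[0.034,0.003,-0.003],"roll":0},{"slide":[0.015,0,-0.003],"roll":0},{"slide":[0,0,0],"roll":0},{"slide":[0,0,0],"roll":0},{"slide":[0,0,0],"roll":0}])

```text
clock: 15.7
position: [0.6171, 0.3406, 0.1978]
ee_rot: [-1.569, 0.001, 1.57]
wrist_force: [-0.3, -0.6, -0.4]
grip_width: 0.0482
```

Run:
```python
from h import *
plan(.6172,.342,.042,90)
p=get_image("wrist"); cv2.imwrite("pics/w7.png",p["frame"]); print(proj(p,[.6172,.342,.036]))
```

```text
clock 15.7 pos [0.6171 0.3406 0.1978] yaw 90.0 -> roll -0.001 then slide [ 0.0015  0.1558 -0.0003] j6 after ~-1.23 F [-0.3 -0.6 -0.4] w 0.0482
[[257.4911 177.4092]]
```

View pics/w7.png

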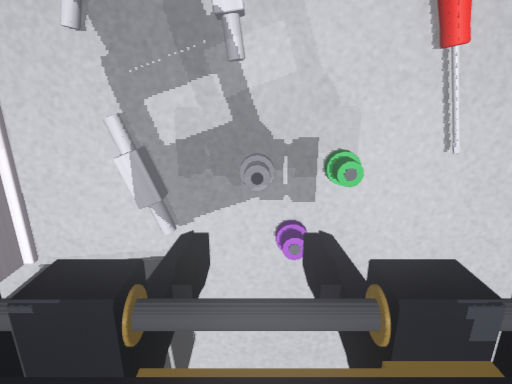

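>>> send_rows(targets=[{"slide":[0.001,0.02,0],"roll":0},{"slide":[0,0.03,0],"roll":0},{"slide":[0,0.03,0],"roll":0},{"slide":[0,0.03,0],"roll":0},{"slide":[0,0.025,0],"roll":0},{"slide":[0,0.015,0],"roll":0},{"slide":[0,0.004,0],"roll":0},{"slide":[0,0,0],"roll":0},{"slide":[0,0,0],"roll":0},{"slide":[0,0,0],"roll":0}])

```text
clock: 16.58
position: [0.618, 0.3425, 0.0466]
ee_rot: [-1.573, -0.001, 1.571]
wrist_force: [-0.6, -0.5, 0.3]
grip_width: 0.0485
```

>>> send_rows(targets=[{"slide":[0,0,0],"roll":0},{"slide":[0,0,0],"roll":0},{"slide":[0,0,0],"roll":0},{"slide":[0,0,0],"roll":0},{"slide":[0,0,0],"roll":0}], gripper=0)

```text
clock: 17.0
position: [0.6173, 0.3426, 0.0452]
ee_rot: [-1.571, 0.0, 1.571]
wrist_force: [-0.1, -0.8, 3.0]
grip_width: 0.0252
```

>>> send_rows(targets=[{"slide":[0,-0.01,0],"roll":0},{"slide":[0,-0.03,0],"roll":0},{"slide":[0,-0.04,0],"roll":0},{"slide":[0,-0.04,0],"roll":0},{"slide":[0,-0.04,0],"roll":0},{"slide":[0,0,0],"roll":0},{"slide":[0,0,0],"roll":0}])

```text
clock: 17.58
position: [0.6175, 0.3429, 0.2075]
ee_rot: [-1.575, -0.002, 1.571]
wrist_force: [-0.4, -0.4, -3.5]
grip_width: 0.0249
```

Run:
```python
from h import *
plan(.676,.0695,.2,90)
```

```text
clock 17.6 pos [0.6175 0.3429 0.2075] yaw 90.0 -> roll 0.000 then slide [-0.2734  0.0073 -0.0584] j6 after ~-1.64 F [-0.4 -0.4 -3.5] w 0.0249
```

>>> send_rows(targets=[{"slide":[-0.02,0,-0.004],"roll":0},{"slide":[-0.034,0,-0.007],"roll":0},{"slide":[-0.034,0,-0.007],"roll":0},{"slide":[-0.034,0,-0.007],"roll":0},{"slide":[-0.034,0,-0.007],"roll":0},{"slide":[-0.034,0,-0.007],"roll":0},{"slide":[-0.034,0,-0.007],"roll":0},{"slide":[-0.034,0,-0.007],"roll":0},{"slide":[-0.015,0,-0.005],"roll":0},{"slide":[0,0,0],"roll":0},{"slide":[0,0,0],"roll":0},{"slide":[0,0,0],"roll":0}])

```text
clock: 18.58
position: [0.6747, 0.0711, 0.2038]
ee_rot: [-1.569, -0.001, 1.572]
wrist_force: [-0.6, 0.5, -2.7]
grip_width: 0.0249
```

>>> send_rows(targets=[{"slide":[0,0.01,0],"roll":0},{"slide":[0,0.02,0],"roll":0},{"slide":[0,0.02,0],"roll":0},{"slide":[0,0.01,0],"roll":0},{"slide":[0,0.006,0],"roll":0},{"slide":[0,0,0],"roll":0},{"slide":[0,0,0],"roll":0},{"slide":[0,0,0],"roll":0}])

```text
clock: 19.25
position: [0.6757, 0.0699, 0.1399]
ee_rot: [-1.573, 0.0, 1.571]
wrist_force: [-0.9, -0.5, -1.7]
grip_width: 0.0251
```

Run:
```python
from h import *
plan(.676,.0695,.1302,90)
```

```text
clock 19.2 pos [0.6757 0.0699 0.1399] yaw 90.0 -> roll 0.000 then slide [-0.0004  0.0097 -0.0003] j6 after ~-1.64 F [-0.9 -0.5 -1.7] w 0.0251
```

>>> send_rows(targets=[{"slide":[0,0.003,0],"roll":0},{"slide":[0,0.003,0],"roll":0},{"slide":[0,0.001,0],"roll":0},{"slide":[0,0.001,0],"roll":0},{"slide":[0,0,0],"roll":0},{"slide":[0,0,0],"roll":0}])

```text
clock: 19.75
position: [0.6753, 0.0696, 0.1308]
ee_rot: [-1.571, 0.0, 1.571]
wrist_force: [-0.3, 0.2, -2.0]
grip_width: 0.0252
```

>>> send_rows(targets=[{"slide":[0,0.001,0],"roll":0},{"slide":[0,0,0],"roll":0},{"slide":[0,0,0],"roll":0}])

```text
clock: 20.0
position: [0.6754, 0.0697, 0.1302]
ee_rot: [-1.572, 0.0, 1.571]
wrist_force: [-0.8, 0.3, 2.1]
grip_width: 0.025
```

>>> send_rows(targets=[{"slide":[0,0,0],"roll":0},{"slide":[0,0,0],"roll":0},{"slide":[0,0,0],"roll":0},{"slide":[0,0,0],"roll":0},{"slide":[0,-0.01,0],"roll":0},{"slide":[0,-0.03,0],"roll":0},{"slide":[0,-0.03,0],"roll":0},{"slide":[0,-0.02,0],"roll":0},{"slide":[0,0,0],"roll":0},{"slide":[0,0,0],"roll":0}], gripper=0.55)

```text
clock: 20.83
position: [0.6754, 0.0697, 0.2212]
ee_rot: [-1.573, 0.0, 1.571]
wrist_force: [-0.7, -0.7, -1.3]
grip_width: 0.0486
```

Run:
```python
from h import *
for n in ("top","side"):
    p=get_image(n); P,u,v=cloud(p)
    m=(P[:,2]>0.006)&(P[:,2]<0.05)&(P[:,0]>0.2)&(P[:,0]<0.7)&(P[:,1]>0.12)&(P[:,1]<0.36)
    im=np.zeros((384,512),np.uint8); im[v[m],u[m]]=1
    k,l,st,c=cv2.connectedComponentsWithStats(im,connectivity=8); lab=l[v,u]
    for i in range(1,k):
        s=m&(lab==i)
        if s.sum()<60: continue
        Q=P[s]; e=np.linalg.eigh(np.cov(Q[:,:2].T))[1][:,1]; t=Q[Q[:,2]>.019]
        print(n,s.sum(),"topmean",t.mean(0),"ang",np.degrees(np.arctan2(e[1],e[0])).round(1)%180, "len",np.ptp(Q[:,:2]@e).round(3), "rect",np.round(cv2.minAreaRect((Q[:,:2]*1000).astype(np.float32)),1) if 0 else "")
    cv2.imwrite(f"pics/{n}8.png",p["frame"])
    if n=="top": cv2.imwrite("pics/t8.png",cv2.resize(p["frame"][90:270,90:330],None,fx=3,fy=3))
```

```text
top 88 topmean [0.637  0.234  0.0253] ang 15.599999999999994 len 0.093 rect 
top 205 topmean [0.4512 0.314  0.0254] ang 8.5 len 0.113 rect 
side 264 topmean [0.4205 0.1921 0.0243] ang 167.6 len 0.129 rect 
side 273 topmean [0.6217 0.2265 0.0242] ang 21.400000000000006 len 0.131 rect 
side 297 topmean [0.4477 0.3165 0.0239] ang 8.5 len 0.127 rect
```

View pics/side8.png

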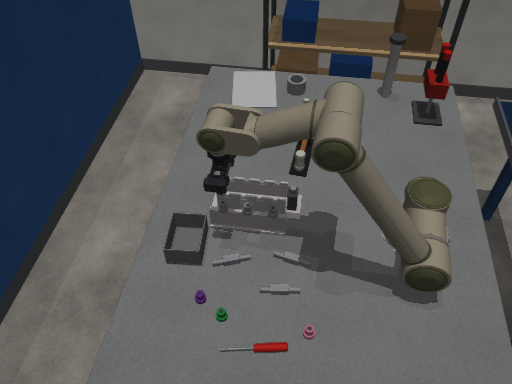

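View pics/top8.png

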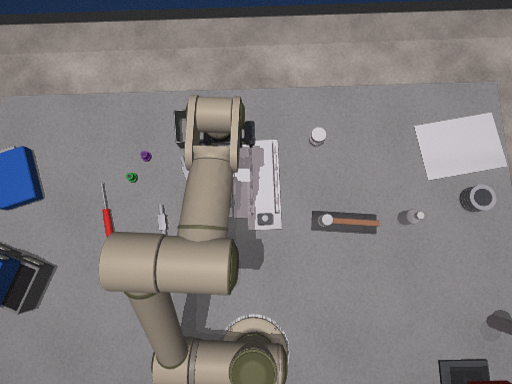

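All three hubs stand on the ledge in the side view, at (222,205), (247,208) and (272,211). There are three shafts in total. Now for the far shaft.

Run:
```python
from h import *
plan(.622,.225,.13,111.4)
```

```text
clock 20.9 pos [0.6748 0.0697 0.2187] yaw 90.0 -> roll -0.373 then slide [ 0.1638  0.0889 -0.0076] j6 after ~-1.77 F [ 0.1 -0.5 -0.1] w 0.0484
```

>>> send_rows(targets=[{"slide":[0,0,0],"roll":-0.124},{"slide":[0,0,0],"roll":-0.124},{"slide":[0,0,0],"roll":-0.125},{"slide":[0.02,0,-0.001],"roll":0},{"slide":[0.03,0.01,-0.001],"roll":0},{"slide":[0.03,0.014,-0.001],"roll":0},{"slide":[0.03,0.02,-0.002],"roll":0},{"slide":[0.03,0.02,-0.002],"roll":0},{"slide":[0.024,0.02,-0.001],"roll":0},{"slide":[0,0,0],"roll":0},{"slide":[0,0,0],"roll":0},{"slide":[0,0,0],"roll":0}])

```text
clock: 21.93
position: [0.6232, 0.2247, 0.1356]
ee_rot: [-1.57, 0.0, 1.944]
wrist_force: [0.1, -0.7, 1.1]
grip_width: 0.0483
```

Run:
```python
from h import *
p=get_image("wrist"); cv2.imwrite("pics/w9.png",p["frame"]); print(proj(p,[.622,.225,.026]))
P,u,v=cloud(p)
s=(P[:,2]>.021)&(P[:,2]<.031)&(np.hypot(P[:,0]-.622,P[:,1]-.225)<.05)
(c,wh,a)=cv2.minAreaRect((P[s,:2]*1000).astype(np.float32)); print(s.sum(),c,wh,a,P[s].mean(0))
plan(.622,.225,.024,111.4)
```

```text
[[256.8376 193.4101]]
2373 (622.42333984375, 223.47821044921875) (98.50985717773438, 25.97406768798828) 21.46471405029297 [0.6209 0.2229 0.0258]
clock 22.0 pos [0.6236 0.2243 0.1361] yaw 111.3 -> roll -0.001 then slide [0.0013 0.1121 0.0013] j6 after ~-1.78 F [ 1.  -1.2 -0.2] w 0.0483
```

View pics/w9.png

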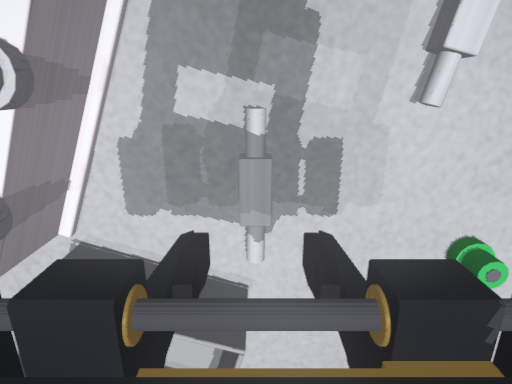

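Run:
```python
from h import *
p=get_image("side")
P,u,v=cloud(p)
s=(P[:,2]>.05)&(P[:,2]<.1)&(P[:,0]>.67)&(P[:,0]<.9)&(P[:,1]>.085+.02)&(P[:,1]<.3)
Q=P[s]; phi=np.radians(111.4)
ex=np.array([np.cos(phi),np.sin(phi)]); ez=np.array([-np.sin(phi),np.cos(phi)])
d=Q[:,:2]-[.6215,.2235]; a=d@ex; b=d@ez
print(s.sum(),cv2.boxPoints(cv2.minAreaRect((Q[:,:2]*1000).astype(np.float32))))
k=(abs(a)<.11); print("closest in tool z inside x-span",b[k].max(), Q[k][b[k].argmax()])
```

```text
502 [[717.661  261.693 ]
 [729.0569  97.7389]
 [850.778  106.1993]
 [839.3821 270.1534]]
closest in tool z inside x-span -0.07167605865496263 [0.7264 0.1522 0.0659]
```

>>> send_rows(targets=[{"slide":[0,0.02,0.002],"roll":0},{"slide":[0,0.03,0],"roll":0},{"slide":[0,0.03,0],"roll":0},{"slide":[0,0.02,0],"roll":0},{"slide":[0,0.01,0],"roll":0},{"slide":[0,0.0,0],"roll":0},{"slide":[0,0,0],"roll":0},{"slide":[0,0,0],"roll":0},{"slide":[0,0,0],"roll":0}])

```text
clock: 22.78
position: [0.6218, 0.2246, 0.0274]
ee_rot: [-1.573, 0.001, 1.944]
wrist_force: [-0.3, 0.4, -0.2]
grip_width: 0.0486
```

>>> send_rows(targets=[{"slide":[0,0,0],"roll":0},{"slide":[0,0,0],"roll":0},{"slide":[0,0,0],"roll":0},{"slide":[0,0,0],"roll":0},{"slide":[0,0,0],"roll":0}], gripper=0, squeeze=50)

```text
clock: 23.2
position: [0.6212, 0.2245, 0.0261]
ee_rot: [-1.571, 0.0, 1.944]
wrist_force: [-0.9, -0.9, 2.7]
grip_width: 0.0255
```

>>> send_rows(targets=[{"slide":[0,-0.01,0],"roll":0},{"slide":[0,-0.03,0],"roll":0},{"slide":[0,-0.04,0],"roll":0},{"slide":[0,-0.04,0],"roll":0},{"slide":[0,-0.04,0],"roll":0},{"slide":[0,-0.02,0],"roll":0},{"slide":[0,0,0],"roll":0},{"slide":[0,0,0],"roll":0}])

```text
clock: 23.87
position: [0.6207, 0.2246, 0.2055]
ee_rot: [-1.571, -0.0, 1.944]
wrist_force: [-0.5, 1.2, -5.8]
grip_width: 0.0253
```

Run:
```python
from h import *
plan(.678,-.048,.2,0.55)
p=get_image("wrist"); cv2.imwrite("pics/w10.png",p["frame"])
```

```text
clock 23.9 pos [0.6207 0.2246 0.2055] yaw 111.4 -> roll -1.207 then slide [-0.0547  0.0055  0.2731] j6 after ~-3.40 F [-0.5  1.2 -5.8] w 0.0253
```

View pics/w10.png

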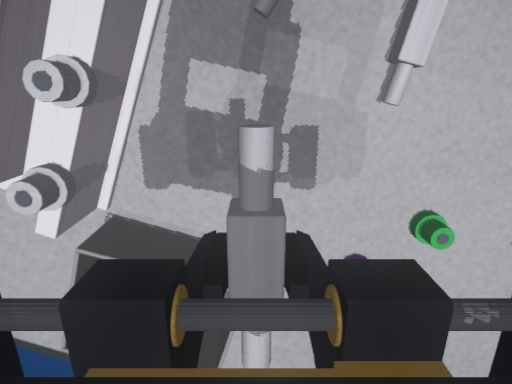

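>>> send_rows(targets=[{"slide":[0,0,0],"roll":0.121},{"slide":[0,0,0],"roll":0.121},{"slide":[0,0,0],"roll":0.121},{"slide":[0,0,0],"roll":0.121},{"slide":[0,0,0],"roll":0.121},{"slide":[0,0,0],"roll":0.121},{"slide":[0,0,0],"roll":0.121},{"slide":[0,0,0],"roll":0.121},{"slide":[0,0,0],"roll":0.121},{"slide":[0,0,0],"roll":0.121},{"slide":[0,0,0],"roll":0.121},{"slide":[0,0,0],"roll":0.121}])

```text
clock: 24.92
position: [0.6202, 0.2244, 0.2023]
ee_rot: [-1.569, 0.006, 0.486]
wrist_force: [0.2, -0.1, -4.4]
grip_width: 0.0254
```

>>> send_rows(targets=[{"slide":[0,0,0],"roll":0.121},{"slide":[0,0,0],"roll":0.121},{"slide":[0,0,0],"roll":0.121},{"slide":[0,0,0],"roll":0.12},{"slide":[0,0,0],"roll":0},{"slide":[0,0,0],"roll":0}])

```text
clock: 25.42
position: [0.6204, 0.2244, 0.2033]
ee_rot: [-1.571, 0.004, 0.013]
wrist_force: [-0.1, -0.9, -4.4]
grip_width: 0.0255
```

Run:
```python
from h import *
plan(.678,-.048,.19,0.55)
```

```text
clock 25.4 pos [0.6204 0.2244 0.2033] yaw 0.7 -> roll 0.003 then slide [ 0.055   0.0133 -0.273 ] j6 after ~-0.26 F [-0.1 -0.9 -4.4] w 0.0255
```

>>> send_rows(targets=[{"slide":[0.004,0,-0.02],"roll":0.003},{"slide":[0.007,0,-0.034],"roll":0},{"slide":[0.007,0,-0.034],"roll":0},{"slide":[0.007,0,-0.034],"roll":0},{"slide":[0.007,0,-0.034],"roll":0},{"slide":[0.007,0,-0.034],"roll":0},{"slide":[0.007,0,-0.034],"roll":0},{"slide":[0.006,0,-0.034],"roll":0},{"slide":[0.003,0,-0.015],"roll":0},{"slide":[0,0,0],"roll":0},{"slide":[0,0,0],"roll":0},{"slide":[0,0,0],"roll":0}])

```text
clock: 26.42
position: [0.6774, -0.0469, 0.2051]
ee_rot: [-1.57, 0.001, 0.008]
wrist_force: [-0.6, 1.1, -3.7]
grip_width: 0.0258
```

Run:
```python
from h import *
plan(.678,-.048,.097,0.55)
p=get_image("wrist"); cv2.imwrite("pics/w11.png",p["frame"])
p=get_image("side"); cv2.imwrite("pics/s11.png",p["frame"])
```

```text
clock 26.4 pos [ 0.6774 -0.0469  0.2051] yaw 0.5 -> roll -0.001 then slide [ 0.0007  0.1081 -0.0012] j6 after ~-0.25 F [-0.6  1.1 -3.7] w 0.0258
```

View pics/w11.png

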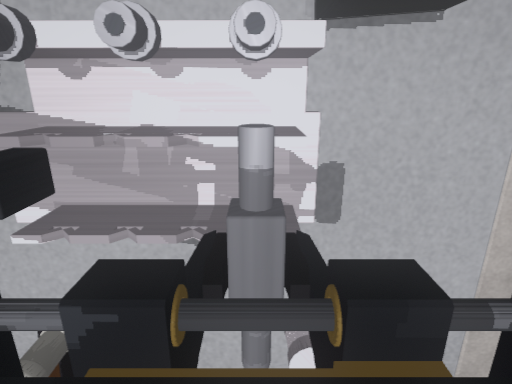

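View pics/s11.png

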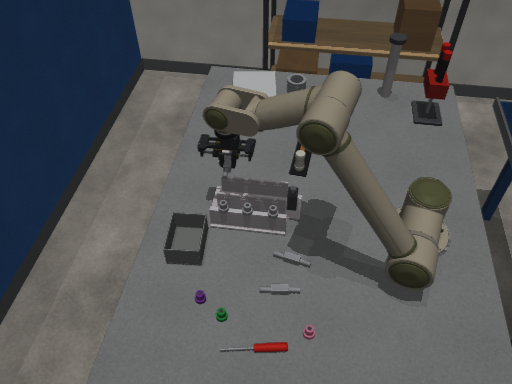

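>>> send_rows(targets=[{"slide":[0.001,0.01,-0.001],"roll":0},{"slide":[0,0.025,0],"roll":0},{"slide":[0,0.025,0],"roll":0},{"slide":[0,0.02,0],"roll":0},{"slide":[0,0.01,0],"roll":0},{"slide":[0,0.005,0],"roll":0},{"slide":[0,0,0],"roll":0},{"slide":[0,0,0],"roll":0},{"slide":[0,0,0],"roll":0}])

```text
clock: 27.27
position: [0.6794, -0.0491, 0.1122]
ee_rot: [-1.571, -0.003, 0.006]
wrist_force: [0.2, 0.3, -3.0]
grip_width: 0.0255
```

>>> send_rows(targets=[{"slide":[0,0.003,0],"roll":0},{"slide":[0,0.003,0],"roll":0},{"slide":[0,0.002,0],"roll":0},{"slide":[0,0.0,0],"roll":0},{"slide":[0,0,0],"roll":0},{"slide":[0,0,0],"roll":0}])

```text
clock: 27.77
position: [0.6788, -0.0491, 0.1028]
ee_rot: [-1.571, -0.0, 0.006]
wrist_force: [-0.5, -0.8, -4.8]
grip_width: 0.0255
```

>>> send_rows(targets=[{"slide":[0,0.002,0],"roll":0},{"slide":[0,0.002,0],"roll":0},{"slide":[0,0.0,0],"roll":0},{"slide":[0,0,0],"roll":0}])

```text
clock: 28.1
position: [0.6787, -0.0491, 0.0985]
ee_rot: [-1.571, 0.0, 0.006]
wrist_force: [0.5, -0.6, -4.4]
grip_width: 0.0254
```

>>> send_rows(targets=[{"slide":[0,0.001,0],"roll":0},{"slide":[0,0.001,0],"roll":0},{"slide":[0,0.0,0],"roll":0},{"slide":[0,0,0],"roll":0}])

```text
clock: 28.43
position: [0.6788, -0.0491, 0.0975]
ee_rot: [-1.571, -0.001, 0.006]
wrist_force: [-3.0, -0.2, 3.3]
grip_width: 0.0255
```

Seated at about 84 mm. Releasing with a limited opening.

>>> send_rows(targets=[{"slide":[0,0,0],"roll":0},{"slide":[0,0,0],"roll":0},{"slide":[0,0,0],"roll":0},{"slide":[0,0,0],"roll":0},{"slide":[0,-0.01,0],"roll":0},{"slide":[0,-0.03,0],"roll":0},{"slide":[0,-0.03,0],"roll":0},{"slide":[0,-0.03,0],"roll":0},{"slide":[0,-0.02,0],"roll":0},{"slide":[0,0,0],"roll":0},{"slide":[0,0,0],"roll":0}], gripper=0.41)

```text
clock: 29.35
position: [0.6789, -0.0491, 0.2182]
ee_rot: [-1.571, -0.003, 0.006]
wrist_force: [0.6, 0.9, -0.8]
grip_width: 0.0362
```

```bash
cat >> h.py <<'E'
def tab(tag):
  for n in ("top","side"):
    p=get_image(n); P,u,v=cloud(p); cv2.imwrite(f"pics/{n}{tag}.png",p["frame"])
    m=(P[:,2]>0.006)&(P[:,2]<0.05)&(P[:,0]>0.2)&(P[:,0]<0.7)&(P[:,1]>0.12)&(P[:,1]<0.37)
    im=np.zeros((384,512),np.uint8); im[v[m],u[m]]=1
    k,l,st,c=cv2.connectedComponentsWithStats(im,connectivity=8); lab=l[v,u]
    for i in range(1,k):
        s=m&(lab==i)
        if s.sum()<60: continue
        Q=P[s]; e=np.linalg.eigh(np.cov(Q[:,:2].T))[1][:,1]; t=Q[Q[:,2]>.019]
        print(n,s.sum(),"topmean",t.mean(0),"ang",np.degrees(np.arctan2(e[1],e[0])).round(1)%180, "len",np.ptp(Q[:,:2]@e).round(3))
def wshaft(x,y,tag,z=(.021,.031)):
    p=get_image("wrist"); cv2.imwrite(f"pics/w{tag}.png",p["frame"])
    P,u,v=cloud(p)
    s=(P[:,2]>z[0])&(P[:,2]<z[1])&(np.hypot(P[:,0]-x,P[:,1]-y)<.05)
    if s.sum()>10:
        (c,wh,a)=cv2.minAreaRect((P[s,:2]*1000).astype(np.float32)); print(s.sum(),np.round(c,1),np.round(wh,1),a,P[s].mean(0))
E
python3 - <<'E'
from h import *
tab("12")
p=get_image("wrist"); cv2.imwrite("pics/w12.png",p["frame"])
plan(.448,.315,.13,98.4)
E
```

```text
top 98 topmean [0.4748 0.1906 0.0247] ang 170.7 len 0.06
side 273 topmean [0.4465 0.2004 0.0245] ang 167.4 len 0.129
side 294 topmean [0.4454 0.3157 0.0242] ang 7.800000000000011 len 0.127
clock 29.5 pos [ 0.6783 -0.049   0.2153] yaw 0.3 -> roll 1.430 then slide [-0.3937  0.0861 -0.1744] j6 after ~1.86 F [0.3 0.1 1.6] w 0.0361
```

View pics/w12.png

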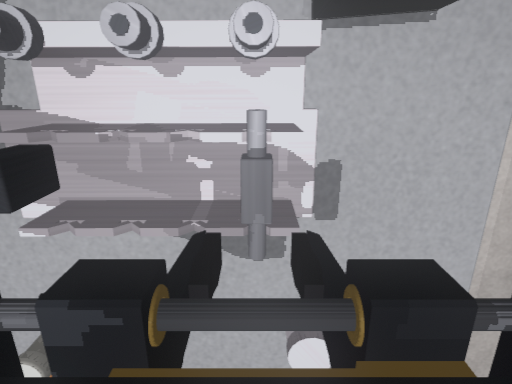

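View pics/side12.png

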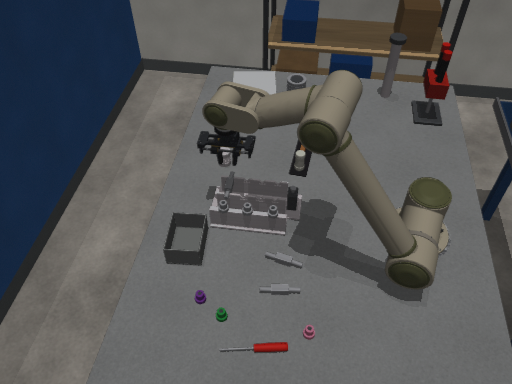

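The side view shows the first shaft seated. The near shaft has been knocked and is now at (285,259), about (0.446,0.199). I take the middle shaft next.

>>> send_rows(targets=[{"slide":[0,0,0],"roll":0.119},{"slide":[0,0,0],"roll":0.119},{"slide":[0,0,0],"roll":0.119},{"slide":[0,0,0],"roll":0.119},{"slide":[0,0,0],"roll":0.119},{"slide":[0,0,0],"roll":0.119},{"slide":[0,0,0],"roll":0.119},{"slide":[0,0,0],"roll":0.119},{"slide":[0,0,0],"roll":0.119},{"slide":[0,0,0],"roll":0.119},{"slide":[0,0,0],"roll":0.119},{"slide":[0,0,0],"roll":0.119}])

```text
clock: 30.5
position: [0.6784, -0.049, 0.2153]
ee_rot: [-1.573, 0.001, -1.428]
wrist_force: [0.8, -0.8, 0.6]
grip_width: 0.0361
```

>>> send_rows(targets=[{"slide":[-0.02,0,-0.01],"roll":0},{"slide":[-0.034,0,-0.015],"roll":0},{"slide":[-0.034,0,-0.015],"roll":0},{"slide":[-0.034,0,-0.015],"roll":0},{"slide":[-0.034,0,-0.015],"roll":0},{"slide":[-0.034,0,-0.015],"roll":0},{"slide":[-0.034,0,-0.015],"roll":0},{"slide":[-0.034,0,-0.015],"roll":0},{"slide":[-0.034,0,-0.015],"roll":0},{"slide":[-0.034,0,-0.015],"roll":0},{"slide":[-0.034,0,-0.015],"roll":0},{"slide":[-0.025,0,-0.01],"roll":0}], gripper=0.55)

```text
clock: 31.5
position: [0.4513, 0.3084, 0.2158]
ee_rot: [-1.573, -0.0, -1.421]
wrist_force: [0.2, -0.3, -0.1]
grip_width: 0.0486
```

>>> send_rows(targets=[{"slide":[0,0.02,0],"roll":0},{"slide":[0,0.03,0],"roll":0},{"slide":[0,0.02,0],"roll":0},{"slide":[0,0.01,0],"roll":0},{"slide":[0,0,0],"roll":0},{"slide":[0,0,0],"roll":0},{"slide":[0,0,0],"roll":0}])

```text
clock: 32.08
position: [0.4541, 0.3066, 0.1378]
ee_rot: [-1.569, 0.0, -1.422]
wrist_force: [-0.4, -0.5, -0.0]
grip_width: 0.0487
```

Run:
```python
from h import *
wshaft(.447,.315,"13")
plan(.447,.315,.0255,98.2)
p=get_image("side");cv2.imwrite("pics/side13.png",p["frame"])
```

```text
2296 [447.5 314.1] [98.6 26.1] 7.683334827423096 [0.4497 0.3143 0.0257]
clock 32.1 pos [0.4541 0.3066 0.1379] yaw -81.5 -> roll 0.005 then slide [-0.0093  0.1124 -0.0061] j6 after ~1.83 F [ 0.  -0.3  0.2] w 0.0484
```

View pics/w13.png

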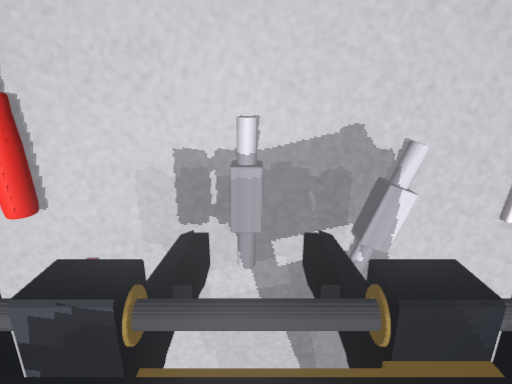

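>>> send_rows(targets=[{"slide":[-0.008,0.01,-0.005],"roll":0.01},{"slide":[0,0.03,0],"roll":0},{"slide":[0,0.03,0],"roll":0},{"slide":[0,0.025,0],"roll":0},{"slide":[0,0.012,0],"roll":0},{"slide":[0,0.004,0],"roll":0},{"slide":[0,0,0],"roll":0},{"slide":[0,0,0],"roll":0},{"slide":[0,0,0],"roll":0}])

```text
clock: 32.93
position: [0.4481, 0.3139, 0.0271]
ee_rot: [-1.568, 0.001, -1.432]
wrist_force: [0.5, -0.2, -0.5]
grip_width: 0.0488
```

>>> send_rows(targets=[{"slide":[0,0,0],"roll":0},{"slide":[0,0,0],"roll":0},{"slide":[0,0,0],"roll":0},{"slide":[0,0,0],"roll":0},{"slide":[0,0,0],"roll":0}], gripper=0, squeeze=50)

```text
clock: 33.35
position: [0.4475, 0.3137, 0.0261]
ee_rot: [-1.57, 0.0, -1.432]
wrist_force: [-0.9, -2.0, 3.7]
grip_width: 0.0257
```

>>> send_rows(targets=[{"slide":[0,-0.01,0],"roll":0},{"slide":[0,-0.03,0],"roll":0},{"slide":[0,-0.04,0],"roll":0},{"slide":[0,-0.04,0],"roll":0},{"slide":[0,-0.04,0],"roll":0},{"slide":[0,-0.02,0],"roll":0},{"slide":[0,0,0],"roll":0},{"slide":[0,0,0],"roll":0}])

```text
clock: 34.02
position: [0.447, 0.3135, 0.2056]
ee_rot: [-1.571, -0.0, -1.432]
wrist_force: [-0.7, 0.5, -5.5]
grip_width: 0.0256
```

Run:
```python
from h import *
plan(.620,-.0487,.2,0.55)
```

```text
clock 34.0 pos [0.447  0.3135 0.2056] yaw -82.0 -> roll -1.442 then slide [ 0.1695  0.0056 -0.3638] j6 after ~-0.30 F [-0.7  0.5 -5.5] w 0.0256
```

>>> send_rows(targets=[{"slide":[0,0,0],"roll":-0.12},{"slide":[0,0,0],"roll":-0.12},{"slide":[0,0,0],"roll":-0.12},{"slide":[0,0,0],"roll":-0.12},{"slide":[0,0,0],"roll":-0.12},{"slide":[0,0,0],"roll":-0.12},{"slide":[0,0,0],"roll":-0.12},{"slide":[0,0,0],"roll":-0.12},{"slide":[0,0,0],"roll":-0.12},{"slide":[0,0,0],"roll":-0.12},{"slide":[0,0,0],"roll":-0.12},{"slide":[0,0,0],"roll":-0.122}])

```text
clock: 35.02
position: [0.4464, 0.3131, 0.2027]
ee_rot: [-1.573, 0.006, 0.016]
wrist_force: [1.6, 0.1, -4.9]
grip_width: 0.0257
```

>>> send_rows(targets=[{"slide":[0.008,0,-0.018],"roll":0},{"slide":[0.015,0,-0.033],"roll":0},{"slide":[0.015,0,-0.033],"roll":0},{"slide":[0.015,0,-0.033],"roll":0},{"slide":[0.015,0,-0.033],"roll":0},{"slide":[0.015,0,-0.033],"roll":0},{"slide":[0.015,0,-0.033],"roll":0},{"slide":[0.015,0,-0.033],"roll":0},{"slide":[0.015,0,-0.033],"roll":0},{"slide":[0.015,0,-0.033],"roll":0},{"slide":[0.015,0,-0.033],"roll":0},{"slide":[0.011,0,-0.016],"roll":0}])

```text
clock: 36.02
position: [0.62, -0.0524, 0.2021]
ee_rot: [-1.57, 0.005, 0.007]
wrist_force: [0.2, 0.3, -5.4]
grip_width: 0.0255
```

>>> send_rows(targets=[{"slide":[0,0,0],"roll":0},{"slide":[0,0,0],"roll":0},{"slide":[0,0,0],"roll":0}])

```text
clock: 36.27
position: [0.6191, -0.0478, 0.2036]
ee_rot: [-1.569, 0.004, 0.01]
wrist_force: [-0.0, -0.4, -4.0]
grip_width: 0.0258
```

Run:
```python
from h import *
plan(.620,-.0487,.097,0.55)
p=get_image("wrist"); cv2.imwrite("pics/w14.png",p["frame"])
```

```text
clock 36.3 pos [ 0.6191 -0.0478  0.2036] yaw 0.6 -> roll 0.001 then slide [ 0.0013  0.1066 -0.001 ] j6 after ~-0.28 F [-0.  -0.4 -4. ] w 0.0258
```

View pics/w14.png

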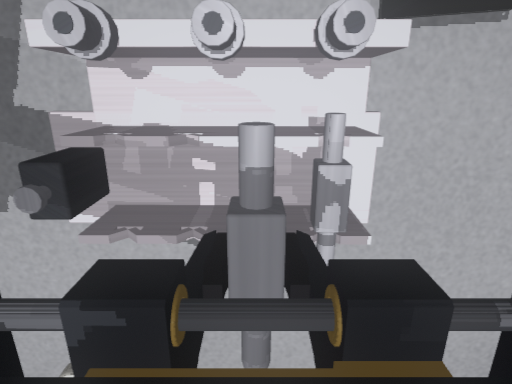

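>>> send_rows(targets=[{"slide":[0.001,0.01,-0.001],"roll":0},{"slide":[0,0.025,0],"roll":0},{"slide":[0,0.025,0],"roll":0},{"slide":[0,0.02,0],"roll":0},{"slide":[0,0.01,0],"roll":0},{"slide":[0,0.005,0],"roll":0},{"slide":[0,0.003,0],"roll":0},{"slide":[0,0,0],"roll":0},{"slide":[0,0,0],"roll":0},{"slide":[0,0,0],"roll":0}])

```text
clock: 37.15
position: [0.6215, -0.0497, 0.1088]
ee_rot: [-1.571, -0.002, 0.01]
wrist_force: [-0.1, -1.4, -5.2]
grip_width: 0.0255
```

Run:
```python
from h import *
plan(.620,-.0487,.097,0.55)
```

```text
clock 37.1 pos [ 0.6215 -0.0497  0.1088] yaw 0.6 -> roll 0.001 then slide [-0.0015  0.0118  0.001 ] j6 after ~-0.28 F [-0.1 -1.4 -5.2] w 0.0255
```

>>> send_rows(targets=[{"slide":[-0.001,0.003,0.001],"roll":0},{"slide":[0,0.003,0],"roll":0},{"slide":[0,0.002,0],"roll":0},{"slide":[0,0.001,0],"roll":0},{"slide":[0,0,0],"roll":0},{"slide":[0,0,0],"roll":0}])

```text
clock: 37.65
position: [0.6201, -0.0487, 0.0987]
ee_rot: [-1.571, 0.0, 0.01]
wrist_force: [-0.8, -0.7, -5.1]
grip_width: 0.0257
```

>>> send_rows(targets=[{"slide":[0,0.001,0],"roll":0},{"slide":[0,0.0,0],"roll":0},{"slide":[0,0,0],"roll":0}])

```text
clock: 37.9
position: [0.6202, -0.0487, 0.0978]
ee_rot: [-1.571, -0.0, 0.01]
wrist_force: [0.7, -0.8, -4.8]
grip_width: 0.0256
```

>>> send_rows(targets=[{"slide":[0,0.001,0],"roll":0},{"slide":[0,0.0,0],"roll":0},{"slide":[0,0,0],"roll":0}])

```text
clock: 38.15
position: [0.6205, -0.0487, 0.0973]
ee_rot: [-1.571, -0.002, 0.01]
wrist_force: [1.4, -0.2, 0.5]
grip_width: 0.0255
```

>>> send_rows(targets=[{"slide":[0,0,0],"roll":0},{"slide":[0,0,0],"roll":0},{"slide":[0,0,0],"roll":0},{"slide":[0,0,0],"roll":0},{"slide":[0,-0.01,0],"roll":0},{"slide":[0,-0.03,0],"roll":0},{"slide":[0,-0.03,0],"roll":0},{"slide":[0,-0.03,0],"roll":0},{"slide":[0,-0.02,0],"roll":0},{"slide":[0,0,0],"roll":0},{"slide":[0,0,0],"roll":0}], gripper=0.41)

```text
clock: 39.07
position: [0.6201, -0.0487, 0.2179]
ee_rot: [-1.571, -0.002, 0.01]
wrist_force: [0.4, -0.2, -1.3]
grip_width: 0.0361
```

Run:
```python
from h import *
tab("15")
p=get_image("wrist"); cv2.imwrite("pics/w15.png",p["frame"])
plan(.4465,.199,.13,77.4)
```

```text
top 225 topmean [0.4474 0.1964 0.0251] ang 167.7 len 0.129
side 261 topmean [0.4491 0.1994 0.0241] ang 168.3 len 0.128
clock 39.2 pos [ 0.6195 -0.0485  0.2153] yaw 0.6 -> roll -1.341 then slide [0.2038 0.086  0.2226] j6 after ~-1.12 F [ 0.5 -0.8 -0.7] w 0.0360
```

View pics/w15.png

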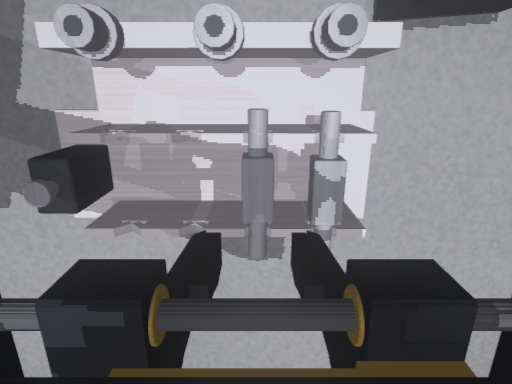

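View pics/side15.png

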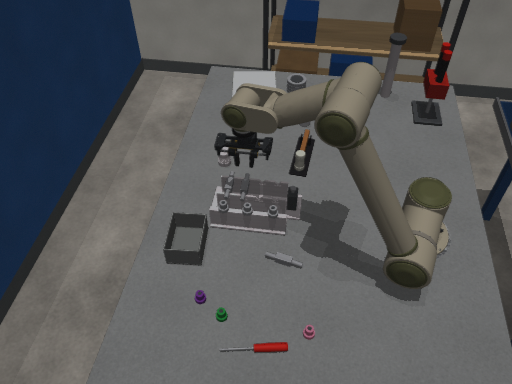

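Two shafts are now seated. The last lies at about (0.448,0.198) at 168°.

>>> send_rows(targets=[{"slide":[0,0,0],"roll":-0.122},{"slide":[0,0,0],"roll":-0.122},{"slide":[0,0,0],"roll":-0.122},{"slide":[0,0,0],"roll":-0.122},{"slide":[0,0,0],"roll":-0.122},{"slide":[0,0,0],"roll":-0.122},{"slide":[0,0,0],"roll":-0.122},{"slide":[0,0,0],"roll":-0.122},{"slide":[0,0,0],"roll":-0.122},{"slide":[0,0,0],"roll":-0.122},{"slide":[0,0,0],"roll":-0.122}])

```text
clock: 40.13
position: [0.6197, -0.0486, 0.2153]
ee_rot: [-1.568, -0.0, 1.358]
wrist_force: [-0.2, -0.0, -0.2]
grip_width: 0.0358
```

>>> send_rows(targets=[{"slide":[0.012,0,0.013],"roll":0},{"slide":[0.022,0,0.024],"roll":0},{"slide":[0.022,0,0.024],"roll":0},{"slide":[0.022,0,0.024],"roll":0},{"slide":[0.022,0,0.024],"roll":0},{"slide":[0.022,0,0.024],"roll":0},{"slide":[0.022,0,0.024],"roll":0},{"slide":[0.022,0,0.024],"roll":0},{"slide":[0.022,0,0.024],"roll":0},{"slide":[0.014,0,0.016],"roll":0},{"slide":[0,0,0],"roll":0}], gripper=0.55)

```text
clock: 41.05
position: [0.4455, 0.1989, 0.2159]
ee_rot: [-1.568, 0.0, 1.356]
wrist_force: [-0.2, 0.9, -0.1]
grip_width: 0.0483
```

>>> send_rows(targets=[{"slide":[0,0.02,0],"roll":0},{"slide":[0,0.03,0],"roll":0},{"slide":[0,0.02,0],"roll":0},{"slide":[0,0.01,0],"roll":0},{"slide":[0,0,0],"roll":0},{"slide":[0,0,0],"roll":0},{"slide":[0,0,0],"roll":0}])

```text
clock: 41.63
position: [0.4487, 0.1962, 0.1372]
ee_rot: [-1.571, -0.0, 1.352]
wrist_force: [0.7, 0.2, 0.1]
grip_width: 0.0487
```

Run:
```python
from h import *
wshaft(.448,.1975,"16")
plan(.448,.1975,.0255,77.8)
```

```text
2383 [447.6 196.5] [25.8 99.5] 78.33932495117188 [0.4461 0.1971 0.0258]
clock 41.7 pos [0.4487 0.1963 0.1374] yaw 77.4 -> roll -0.006 then slide [0.001  0.1119 0.0011] j6 after ~-1.18 F [ 0.9  0.6 -0.7] w 0.0482
```

View pics/w16.png

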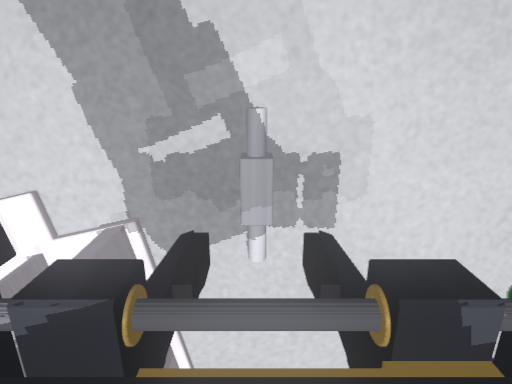

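>>> send_rows(targets=[{"slide":[0.0,0.01,0.001],"roll":-0.014},{"slide":[0,0.03,0],"roll":0},{"slide":[0,0.03,0],"roll":0},{"slide":[0,0.025,0],"roll":0},{"slide":[0,0.012,0],"roll":0},{"slide":[0,0.004,0],"roll":0},{"slide":[0,0,0],"roll":0},{"slide":[0,0,0],"roll":0},{"slide":[0,0,0],"roll":0}])

```text
clock: 42.43
position: [0.4479, 0.1968, 0.0269]
ee_rot: [-1.573, -0.001, 1.366]
wrist_force: [-0.6, 0.4, 0.6]
grip_width: 0.0488
```

>>> send_rows(targets=[{"slide":[0,0,0],"roll":0},{"slide":[0,0,0],"roll":0},{"slide":[0,0,0],"roll":0},{"slide":[0,0,0],"roll":0},{"slide":[0,0,0],"roll":0}], gripper=0, squeeze=50)

```text
clock: 42.85
position: [0.4473, 0.1968, 0.0261]
ee_rot: [-1.571, -0.0, 1.366]
wrist_force: [-0.2, 0.6, 3.4]
grip_width: 0.0259
```

>>> send_rows(targets=[{"slide":[0,-0.01,0],"roll":0},{"slide":[0,-0.03,0],"roll":0},{"slide":[0,-0.04,0],"roll":0},{"slide":[0,-0.04,0],"roll":0},{"slide":[0,-0.04,0],"roll":0},{"slide":[0,-0.02,0],"roll":0},{"slide":[0,0,0],"roll":0},{"slide":[0,0,0],"roll":0}])

```text
clock: 43.52
position: [0.4468, 0.1966, 0.2051]
ee_rot: [-1.571, 0.0, 1.366]
wrist_force: [0.4, -0.3, -4.2]
grip_width: 0.0258
```

Run:
```python
from h import *
plan(.562,-.0492,.2,0.55)
```

```text
clock 43.5 pos [0.4468 0.1966 0.2051] yaw 78.3 -> roll 1.356 then slide [ 0.1129  0.0051 -0.2469] j6 after ~-0.34 F [ 0.4 -0.3 -4.2] w 0.0258
```

>>> send_rows(targets=[{"slide":[0,0,0],"roll":0.113},{"slide":[0,0,0],"roll":0.113},{"slide":[0,0,0],"roll":0.113},{"slide":[0,0,0],"roll":0.113},{"slide":[0,0,0],"roll":0.113},{"slide":[0,0,0],"roll":0.113},{"slide":[0,0,0],"roll":0.113},{"slide":[0,0,0],"roll":0.113},{"slide":[0,0,0],"roll":0.113},{"slide":[0,0,0],"roll":0.113},{"slide":[0,0,0],"roll":0.113},{"slide":[0,0,0],"roll":0.113}])

```text
clock: 44.52
position: [0.4461, 0.1965, 0.2027]
ee_rot: [-1.572, 0.006, 0.004]
wrist_force: [-0.1, -0.7, -4.4]
grip_width: 0.0253
```

>>> send_rows(targets=[{"slide":[0.006,0,-0.014],"roll":0},{"slide":[0.014,0,-0.03],"roll":0},{"slide":[0.014,0,-0.03],"roll":0},{"slide":[0.014,0,-0.03],"roll":0},{"slide":[0.014,0,-0.03],"roll":0},{"slide":[0.014,0,-0.03],"roll":0},{"slide":[0.014,0,-0.03],"roll":0},{"slide":[0.014,0,-0.03],"roll":0},{"slide":[0.009,0,-0.022],"roll":0},{"slide":[0,0,0],"roll":0},{"slide":[0,0,0],"roll":0},{"slide":[0,0,0],"roll":0}])

```text
clock: 45.52
position: [0.5617, -0.0475, 0.2035]
ee_rot: [-1.569, 0.004, 0.01]
wrist_force: [-0.7, 0.6, -3.6]
grip_width: 0.0257
```

Run:
```python
from h import *
plan(.562,-.0492,.097,0.55)
p=get_image("wrist"); cv2.imwrite("pics/w17.png",p["frame"])
```

```text
clock 45.5 pos [ 0.5617 -0.0475  0.2035] yaw 0.6 -> roll 0.000 then slide [ 0.0007  0.1065 -0.0019] j6 after ~-0.31 F [-0.7  0.6 -3.6] w 0.0257
```

View pics/w17.png

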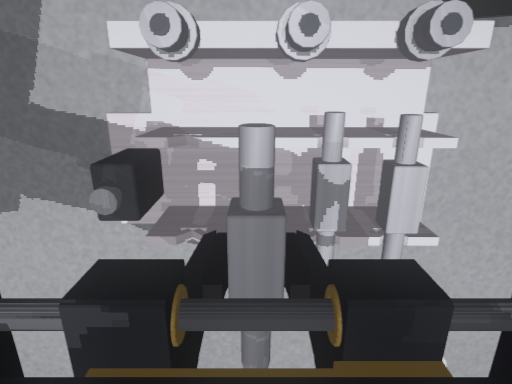

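>>> send_rows(targets=[{"slide":[-0.001,0.01,-0.001],"roll":0},{"slide":[0,0.025,0],"roll":0},{"slide":[0,0.025,0],"roll":0},{"slide":[0,0.02,0],"roll":0},{"slide":[0,0.01,0],"roll":0},{"slide":[0,0.005,0],"roll":0},{"slide":[0,0.003,0],"roll":0},{"slide":[0,0,0],"roll":0},{"slide":[0,0,0],"roll":0},{"slide":[0,0,0],"roll":0}])

```text
clock: 46.4
position: [0.5621, -0.0492, 0.1087]
ee_rot: [-1.571, -0.002, 0.01]
wrist_force: [-0.1, 0.3, -3.1]
grip_width: 0.0252
```

>>> send_rows(targets=[{"slide":[0,0.003,0],"roll":0},{"slide":[0,0.003,0],"roll":0},{"slide":[0,0.002,0],"roll":0},{"slide":[0,0.001,0],"roll":0},{"slide":[0,0,0],"roll":0},{"slide":[0,0,0],"roll":0}])

```text
clock: 46.9
position: [0.5617, -0.0492, 0.0987]
ee_rot: [-1.571, 0.0, 0.01]
wrist_force: [0.4, -0.6, -4.1]
grip_width: 0.0255
```

>>> send_rows(targets=[{"slide":[0,0.001,0],"roll":0},{"slide":[0,0.0,0],"roll":0},{"slide":[0,0,0],"roll":0}])

```text
clock: 47.15
position: [0.562, -0.0492, 0.098]
ee_rot: [-1.571, -0.001, 0.01]
wrist_force: [1.0, 0.3, -2.2]
grip_width: 0.0253
```

>>> send_rows(targets=[{"slide":[0,0.001,0],"roll":0},{"slide":[0,0.0,0],"roll":0},{"slide":[0,0,0],"roll":0}])

```text
clock: 47.4
position: [0.5624, -0.0493, 0.0974]
ee_rot: [-1.571, -0.002, 0.01]
wrist_force: [3.8, 0.3, 3.1]
grip_width: 0.0257
```

>>> send_rows(targets=[{"slide":[0,0,0],"roll":0},{"slide":[0,0,0],"roll":0},{"slide":[0,0,0],"roll":0},{"slide":[0,0,0],"roll":0},{"slide":[0,-0.01,0],"roll":0},{"slide":[0,-0.03,0],"roll":0},{"slide":[0,-0.03,0],"roll":0},{"slide":[0,-0.03,0],"roll":0},{"slide":[0,-0.02,0],"roll":0},{"slide":[0,0,0],"roll":0},{"slide":[0,0,0],"roll":0}], gripper=0.41)

```text
clock: 48.32
position: [0.5617, -0.0492, 0.2178]
ee_rot: [-1.571, -0.002, 0.01]
wrist_force: [-0.1, -0.1, -0.5]
grip_width: 0.0359
```

Run:
```python
from h import *
p=get_image("wrist"); cv2.imwrite("pics/w18.png",p["frame"])
P,u,v=cloud(p)
for x in (.562,.62,.678):
    s=(P[:,2]>.092)&(P[:,2]<.101)&(abs(P[:,0]-x)<.02)&(abs(P[:,1]+.049)<.045)
    print(x,s.sum(),P[s].mean(0) if s.sum() else "", np.ptp(P[s],axis=0) if s.sum() else "")
p=get_image("side"); cv2.imwrite("pics/side18.png",p["frame"])
P,u,v=cloud(p)
s=(P[:,0]>.38)&(P[:,0]<.5)&(P[:,1]>-.3)&(P[:,1]<-.23)&(P[:,2]>.06)
(c,wh,a)=cv2.minAreaRect((P[s,:2]*1000).astype(np.float32)); print("head side",c,wh,P[s][:,2].max())
```

```text
0.562 2227 [ 0.5624 -0.0479  0.0969] [0.0258 0.0889 0.0079]
0.62 2280 [ 0.6198 -0.0468  0.0969] [0.0267 0.0899 0.0073]
0.678 2355 [ 0.6771 -0.0478  0.0968] [0.027  0.0894 0.0076]
head side (437.907470703125, -255.82077026367188) (34.67378234863281, 39.15644836425781) 0.0907741283401499
```

View pics/w18.png

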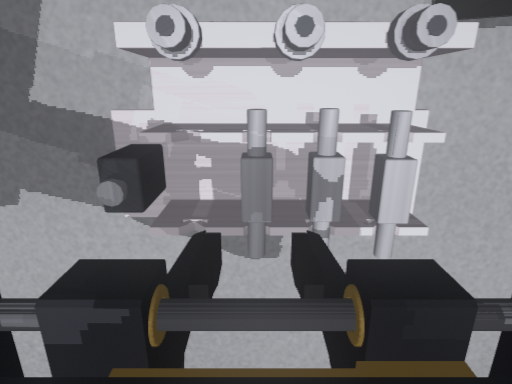

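View pics/side18.png

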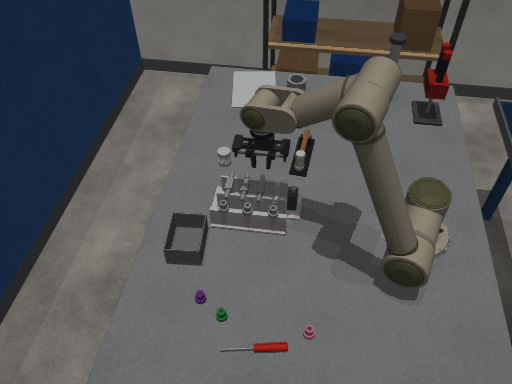

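Run:
```python
from h import *
p=get_image("wrist"); Rm,t,K=cam(p); c=-Rm.T@t; s=state()
T=R.from_euler("xyz",s["ee_rot"]).as_matrix(); print("cam in tool",T.T@(c-s["position"]), "axis", T.T@Rm[2])
plan(.4333,-.292,.17,-4.8)
```

```text
cam in tool [-0.     -0.1244  0.0784] axis [ 0.0011  0.9532 -0.3023]
clock 48.5 pos [ 0.5611 -0.049   0.2155] yaw 0.6 -> roll 0.094 then slide [-0.1069  0.0456 -0.2528] j6 after ~-0.72 F [-0.1  1.1  0.3] w 0.0364
```

All three body tops measure z = 96.9 mm, so the shaft centres are at 84 mm and seated. Now the mallet.

>>> send_rows(targets=[{"slide":[0,0,0],"roll":0.094},{"slide":[-0.006,0,-0.015],"roll":0},{"slide":[-0.012,0,-0.029],"roll":0},{"slide":[-0.013,0,-0.03],"roll":0},{"slide":[-0.013,0,-0.03],"roll":0},{"slide":[-0.013,0,-0.03],"roll":0},{"slide":[-0.013,0,-0.03],"roll":0},{"slide":[-0.013,0,-0.03],"roll":0},{"slide":[-0.013,0,-0.03],"roll":0},{"slide":[-0.011,0,-0.03],"roll":0},{"slide":[0,0,0],"roll":0},{"slide":[0,0,0],"roll":0}])

```text
clock: 49.47
position: [0.4329, -0.2941, 0.2156]
ee_rot: [-1.569, 0.002, -0.087]
wrist_force: [0.9, 1.0, 0.2]
grip_width: 0.036
```

>>> send_rows(targets=[{"slide":[0,0,0],"roll":0},{"slide":[0,0,0],"roll":0},{"slide":[0,0,0],"roll":0}], gripper=0.55)

```text
clock: 49.72
position: [0.4342, -0.2922, 0.2166]
ee_rot: [-1.57, 0.0, -0.082]
wrist_force: [-1.1, -0.4, 0.7]
grip_width: 0.0482
```

Run:
```python
from h import *
p=get_image("wrist"); cv2.imwrite("pics/w19.png",p["frame"]); P,u,v=cloud(p)
s=(P[:,2]>.08)&(P[:,2]<.092)&(abs(P[:,0]-.437)<.04)&(abs(P[:,1]+.257)<.04)
(c,r)=cv2.minEnclosingCircle((P[s,:2]*1000).astype(np.float32)); print("head",c,r,P[s].mean(0))
s=(P[:,2]>.053)&(P[:,2]<.063)&(abs(P[:,0]-.43)<.03)&(P[:,1]<-.285)&(P[:,1]>-.45)
print(s.sum()); f=np.polyfit(P[s,1],P[s,0],1); print(f,np.degrees(np.arctan(f[0])),P[s].mean(0),P[s].min(0),P[s].max(0))
plan(.4329,-.294,.052,-4.8)
```

```text
head (436.6807556152344, -258.84405517578125) 19.91815757751465 [ 0.4367 -0.258   0.0858]
2507
[0.0835 0.4581] 4.770443449255241 [ 0.4289 -0.3494  0.0577] [ 0.4129 -0.4258  0.0532] [ 0.4434 -0.2851  0.0602]
clock 49.8 pos [ 0.4342 -0.2923  0.2167] yaw -4.7 -> roll 0.001 then slide [-0.0011  0.1647 -0.0018] j6 after ~-0.74 F [ 1.  -0.2 -1.3] w 0.0484
```

View pics/w19.png

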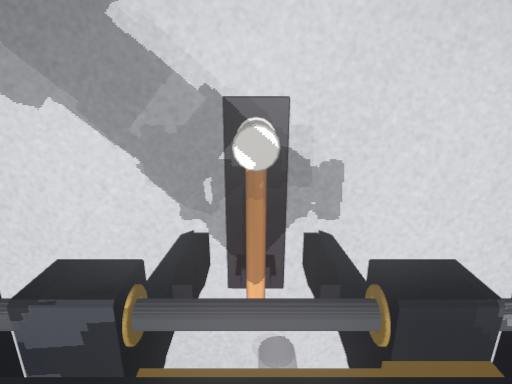

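>>> send_rows(targets=[{"slide":[0,0.015,-0.003],"roll":0},{"slide":[0,0.03,0],"roll":0},{"slide":[0,0.03,0],"roll":0},{"slide":[0,0.03,0],"roll":0},{"slide":[0,0.025,0],"roll":0},{"slide":[0,0.015,0],"roll":0},{"slide":[0,0.01,0],"roll":0},{"slide":[0,0.005,0],"roll":0},{"slide":[0,0,0],"roll":0},{"slide":[0,0,0],"roll":0},{"slide":[0,0,0],"roll":0}])

```text
clock: 50.68
position: [0.4339, -0.2965, 0.0577]
ee_rot: [-1.572, -0.001, -0.084]
wrist_force: [0.8, -0.6, 0.1]
grip_width: 0.0482
```

Run:
```python
from h import *
plan(.4336,-.2954,.052,-4.77)
p=get_image("wrist"); cv2.imwrite("pics/w20.png",p["frame"])
```

```text
clock 50.7 pos [ 0.4339 -0.2965  0.0577] yaw -4.8 -> roll -0.001 then slide [-0.0004  0.0057  0.0011] j6 after ~-0.74 F [ 0.8 -0.6  0.1] w 0.0482
```

View pics/w20.png

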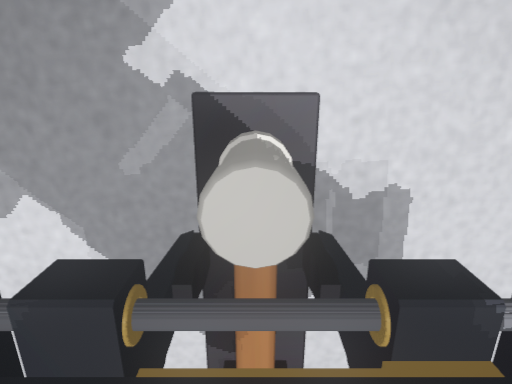

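The handle is centred between the fingers, with the head ahead at (255,210). I close in, grip hard and lift.

>>> send_rows(targets=[{"slide":[0,0.003,0.0],"roll":0},{"slide":[0,0.002,0],"roll":0},{"slide":[0,0,0],"roll":0},{"slide":[0,0,0],"roll":0},{"slide":[0,0,0],"roll":0}])

```text
clock: 51.15
position: [0.4335, -0.2963, 0.0518]
ee_rot: [-1.571, -0.0, -0.084]
wrist_force: [0.6, -0.8, 0.4]
grip_width: 0.0482
```

>>> send_rows(targets=[{"slide":[0,0,0],"roll":0},{"slide":[0,0,0],"roll":0},{"slide":[0,0,0],"roll":0},{"slide":[0,0,0],"roll":0},{"slide":[0,0,0],"roll":0},{"slide":[0,0,0],"roll":0}], gripper=0, squeeze=60)

```text
clock: 51.65
position: [0.4335, -0.2963, 0.0518]
ee_rot: [-1.571, -0.0, -0.084]
wrist_force: [0.3, -0.7, -0.3]
grip_width: 0.0193
```

>>> send_rows(targets=[{"slide":[0,-0.005,0],"roll":0},{"slide":[0,-0.01,0],"roll":0},{"slide":[0,-0.02,0],"roll":0},{"slide":[0,-0.03,0],"roll":0},{"slide":[0,-0.03,0],"roll":0},{"slide":[0,-0.03,0],"roll":0},{"slide":[0,-0.02,0],"roll":0},{"slide":[0,0,0],"roll":0},{"slide":[0,0,0],"roll":0},{"slide":[0,0,0],"roll":0}])

```text
clock: 52.48
position: [0.433, -0.2958, 0.1957]
ee_rot: [-1.569, 0.002, -0.084]
wrist_force: [-0.0, -0.9, -2.7]
grip_width: 0.0195
```

Run:
```python
from h import *
p=get_image("wrist"); cv2.imwrite("pics/w21.png",p["frame"]); P,u,v=cloud(p)
s=state(); z=s["position"][2]
m=(P[:,2]>z+.025)&(P[:,2]<z+.045)&(abs(P[:,0]-.437)<.04)&(abs(P[:,1]+.257)<.04)
Q=P[m]; A=np.c_[Q[:,:2]-Q[:,:2].mean(0),np.ones(len(Q))]; f=np.linalg.lstsq(A,Q[:,2],rcond=None)[0]
print("head top rel TCP",Q.mean(0)-s["position"],"tilt",f,cv2.minEnclosingCircle((Q[:,:2]*1000).astype(np.float32)))
plan(.4336,-.2954,.17,-4.77)
```

```text
head top rel TCP [0.0033 0.0387 0.0342] tilt [-0.0057 -0.0219  0.2295] ((433.0841369628906, -269.9245300292969), 32.03650665283203)
clock 52.5 pos [ 0.4329 -0.2958  0.1953] yaw -4.8 -> roll -0.001 then slide [0.0007 0.0253 0.0004] j6 after ~-0.74 F [ 0.6  0.5 -2.7] w 0.0194
```

View pics/w21.png

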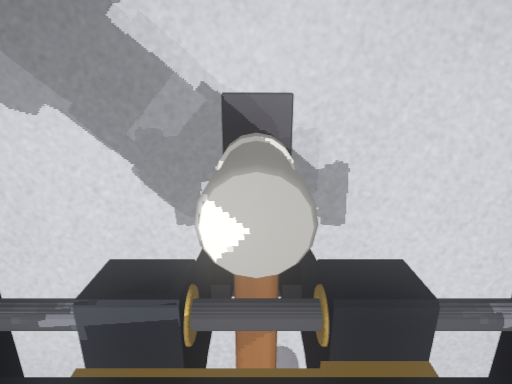

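>>> send_rows(targets=[{"slide":[0,0,0.01],"roll":0},{"slide":[-0.001,0,0.02],"roll":0},{"slide":[-0.001,0,0.028],"roll":0},{"slide":[-0.001,0,0.03],"roll":0},{"slide":[-0.002,0,0.03],"roll":0},{"slide":[-0.001,0,0.03],"roll":0},{"slide":[-0.001,0,0.03],"roll":0},{"slide":[-0.001,0,0.02],"roll":0},{"slide":[-0.001,0,0.01],"roll":0},{"slide":[0,0,0],"roll":0},{"slide":[0,0,0],"roll":0},{"slide":[0,0,0],"roll":0}])

```text
clock: 53.53
position: [0.442, -0.0891, 0.1965]
ee_rot: [-1.571, 0.0, -0.085]
wrist_force: [-0.1, -0.2, -2.4]
grip_width: 0.0195
```

Run:
```python
from h import *
plan(.4418,-.0878,.156,-4.77)
p=get_image("side"); cv2.imwrite("pics/s22.png",cv2.resize(p["frame"][80:280,170:420],None,fx=3,fy=3))
p=get_image("top"); cv2.imwrite("pics/t22.png",cv2.resize(p["frame"][120:280,180:400],None,fx=3,fy=3))
p=get_image("wrist"); cv2.imwrite("pics/w22.png",p["frame"])
```

```text
clock 53.5 pos [ 0.442  -0.0891  0.1965] yaw -4.9 -> roll -0.001 then slide [-0.0003  0.0405  0.0013] j6 after ~-0.38 F [-0.1 -0.2 -2.4] w 0.0195
```

View pics/s22.png

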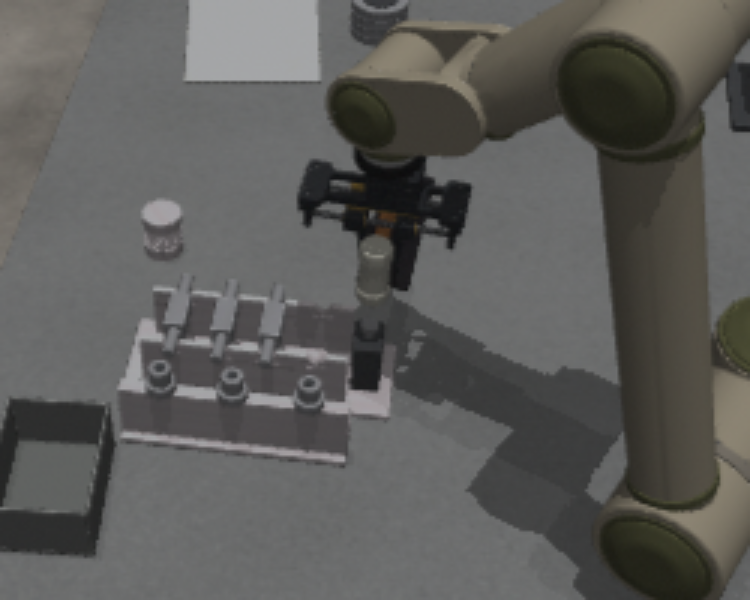

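View pics/w22.png

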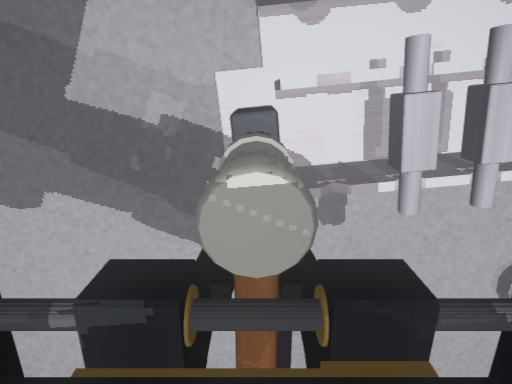

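>>> send_rows(targets=[{"slide":[0,0.01,0.001],"roll":0},{"slide":[0,0.015,0],"roll":0},{"slide":[0,0.01,0],"roll":0},{"slide":[0,0.004,0],"roll":0},{"slide":[0,0,0],"roll":0},{"slide":[0,0,0],"roll":0},{"slide":[0,0,0],"roll":0}])

```text
clock: 54.27
position: [0.4423, -0.0876, 0.1583]
ee_rot: [-1.571, -0.001, -0.084]
wrist_force: [-0.8, -0.4, -1.7]
grip_width: 0.0197
```

>>> send_rows(targets=[{"slide":[0,0.004,0],"roll":0},{"slide":[0,0.004,0],"roll":0},{"slide":[0,0.004,0],"roll":0},{"slide":[0,0,0],"roll":0},{"slide":[0,0,0],"roll":0}])

```text
clock: 54.68
position: [0.4422, -0.0873, 0.1457]
ee_rot: [-1.571, -0.0, -0.084]
wrist_force: [1.1, -1.1, -1.5]
grip_width: 0.0195
```

>>> send_rows(targets=[{"slide":[0,0.003,0],"roll":0},{"slide":[0,0.003,0],"roll":0}])

```text
clock: 54.85
position: [0.4423, -0.0875, 0.1402]
ee_rot: [-1.572, -0.001, -0.084]
wrist_force: [-1.7, -2.3, 7.0]
grip_width: 0.0197
```

>>> send_rows(targets=[{"slide":[0,0.001,0],"roll":0},{"slide":[0,0.001,0],"roll":0}])

```text
clock: 55.02
position: [0.4423, -0.0876, 0.1382]
ee_rot: [-1.572, -0.001, -0.084]
wrist_force: [-3.3, -4.8, 13.3]
grip_width: 0.0196
```

Run:
```python
from h import *
plan(.4418,-.0878,.1388,-4.77)
p=get_image("side"); cv2.imwrite("pics/s23.png",cv2.resize(p["frame"][140:240,230:350],None,fx=6,fy=6))
```

```text
clock 55.0 pos [ 0.4423 -0.0876  0.1382] yaw -4.8 -> roll -0.001 then slide [-0.0005 -0.0006 -0.0002] j6 after ~-0.38 F [-3.3 -4.8 13.3] w 0.0196
```

View pics/s23.png

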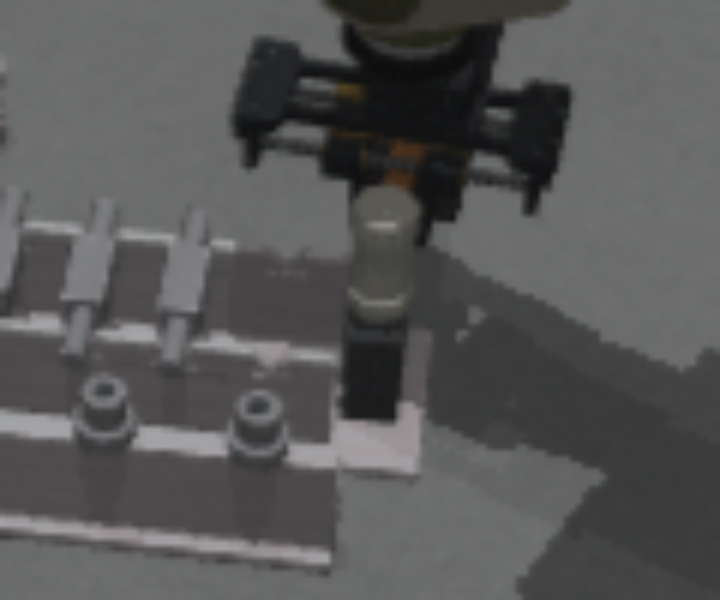

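>>> send_rows(targets=[{"slide":[0,0.001,0],"roll":0},{"slide":[0,0.0,0],"roll":0},{"slide":[0,0.0,0],"roll":0}])

```text
clock: 55.32
position: [0.4424, -0.0879, 0.138]
ee_rot: [-1.573, -0.002, -0.084]
wrist_force: [-3.9, -3.3, 15.7]
grip_width: 0.0194
```

>>> send_rows(targets=[{"slide":[0,0.001,0],"roll":0},{"slide":[0,0.0,0],"roll":0},{"slide":[0,0.0,0],"roll":0}])

```text
clock: 55.57
position: [0.4426, -0.0883, 0.1375]
ee_rot: [-1.574, -0.003, -0.084]
wrist_force: [-6.7, -5.7, 21.8]
grip_width: 0.0193
```

>>> send_rows(targets=[{"slide":[0,-0.005,0],"roll":0},{"slide":[0,-0.015,0],"roll":0},{"slide":[0,-0.02,0],"roll":0},{"slide":[0,-0.02,0],"roll":0},{"slide":[0,0,-0.01],"roll":0},{"slide":[0,0,-0.03],"roll":0},{"slide":[0,0,-0.03],"roll":0},{"slide":[0,0,-0.02],"roll":0},{"slide":[0,0,0],"roll":0},{"slide":[0,0,0],"roll":0},{"slide":[0,0,0],"roll":0}])

```text
clock: 56.48
position: [0.4341, -0.1766, 0.1948]
ee_rot: [-1.57, 0.002, -0.084]
wrist_force: [0.2, -0.3, -2.4]
grip_width: 0.0191
```

Run:
```python
from h import *
for n in ("side","top","wrist"):
    p=get_image(n); P,u,v=cloud(p); cv2.imwrite(f"pics/{n}24.png",p["frame"])
    s=(np.hypot(P[:,0]-.445,P[:,1]+.05)<.008)&(P[:,2]>.07)&(P[:,2]<.12); print(n,s.sum(),"cap z",np.median(P[s,2]) if s.sum() else None)
    s=(abs(P[:,0]-.445)<.016)&(abs(abs(P[:,1]+.05)-.018)<.004)&(P[:,2]>.07)&(P[:,2]<.12); print(n,s.sum(),"block z",np.median(P[s,2]) if s.sum() else None)
    if n=="wrist":
        st=state(); z=st["position"]
        Q=P[(P[:,2]>z[2]+.02)&(P[:,2]<z[2]+.05)&(np.hypot(P[:,0]-z[0]-.0032,P[:,1]-z[1]-.0378)<.021)]
        A=np.c_[Q[:,:2]-Q[:,:2].mean(0),np.ones(len(Q))]; f=np.linalg.lstsq(A,Q[:,2],rcond=None)[0]
        print("head rel",Q.mean(0)-z,"tilt",f,cv2.minEnclosingCircle((Q[:,:2]*1000).astype(np.float32)))
plan(.4335,-.2963,.195,-4.81)
```

```text
side 9 cap z 0.09107066694211029
side 30 block z 0.0845081177887771
top 20 cap z 0.09352304462798447
top 50 block z 0.08584163929565339
wrist 527 cap z 0.09304656244918245
wrist 592 block z 0.08503683760624672
head rel [0.0032 0.0399 0.0342] tilt [-0.0087 -0.111   0.2296] ((437.6186828613281, -139.50775146484375), 20.709352493286133)
clock 56.6 pos [ 0.4344 -0.1762  0.1955] yaw -4.7 -> roll 0.001 then slide [ 0.0091  0.0004 -0.1198] j6 after ~-0.77 F [ 0.2 -0.4 -2.7] w 0.0196
```

View pics/wrist24.png

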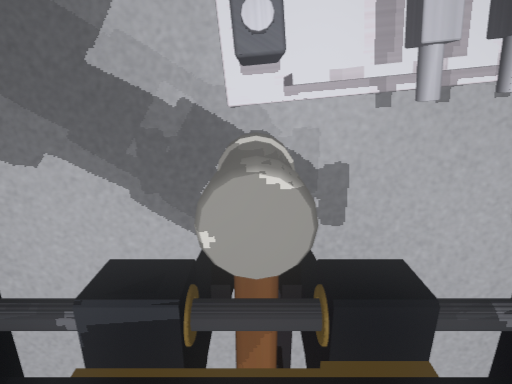

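View pics/side24.png

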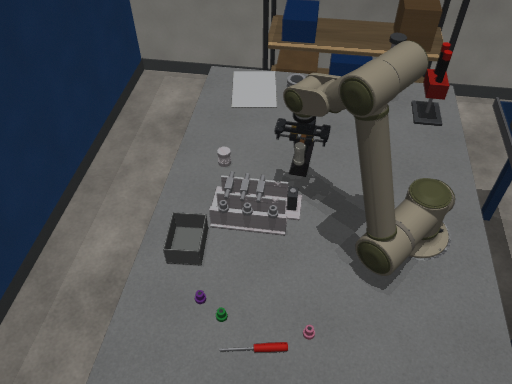

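Run:
```python
from h import *
p=get_image("wrist"); P,u,v=cloud(p); z=state()["position"]
for r in (.012,.015,.017):
    Q=P[(P[:,2]>z[2]+.026)&(np.hypot(P[:,0]-z[0]-.0032,P[:,1]-z[1]-.0378)<r)]
    for _ in range(5):
        A=np.c_[Q[:,:2]-z[:2]-[.0032,.0378],np.ones(len(Q))]; f=np.linalg.lstsq(A,Q[:,2],rcond=None)[0]
        e=Q[:,2]-A@f; Q=Q[abs(e)<max(.0015,2*e.std())]
    print(r,len(Q),f[:2],f[2]-z[2],e.std())
m=np.abs(u-256)<3
k=m&(v<262)&(v>120)
o=np.argsort(v[k])[::10]; print(np.c_[v[k],P[k][:,1:]-z[1:]][o][:40])
```

```text
0.012 4233 [-0.0014  0.005 ] 0.03454388524218174 0.0005364292568795399
0.015 8419 [-0.0579 -0.6778] 0.0379597924245246 0.007549848068037866
0.017 11295 [-0.053  -0.6461] 0.038560305526094824 0.008075897966148379
[[121.       0.0491  -0.1968]
 [123.       0.0473  -0.1945]
 [125.       0.0453  -0.1952]
 [127.       0.0433  -0.1953]
 [129.       0.0414  -0.1952]
 [131.       0.0393  -0.1958]
 [133.       0.0575  -0.0378]
 [135.       0.0576  -0.029 ]
 [137.       0.0566  -0.0296]
 [139.       0.0561  -0.0263]
 [141.       0.0554  -0.0248]
 [143.       0.0554  -0.0185]
 [145.       0.0554  -0.0129]
 [147.       0.0552  -0.0092]
 [149.       0.0554  -0.0032]
 [151.       0.0551  -0.0006]
 [153.       0.0548   0.0024]
 [155.       0.0553   0.0086]
 [157.       0.0572   0.022 ]
 [159.       0.0572   0.025 ]
 [161.       0.0572   0.0278]
 [163.       0.0571   0.0302]
 [165.       0.0573   0.0337]
 [167.       0.0563   0.0323]
 [169.       0.0559   0.0332]
 [171.       0.0553   0.0332]
 [173.       0.0549   0.0339]
 [175.       0.0545   0.0348]
 [177.       0.054    0.0353]
 [179.       0.0532   0.0344]
 [181.       0.0523   0.0334]
 [183.       0.0521   0.0349]
 [185.       0.0515   0.0349]
 [187.       0.0506   0.0341]
 [189.       0.0498   0.0335]
 [191.       0.0497   0.0352]
 [193.       0.049    0.0351]
 [195.       0.0479   0.0335]
 [197.       0.0473   0.0338]
 [199.       0.0471   0.0351]]
```

The cap top is at 93.0 mm, 8 mm above the block, so the pin is home. The mallet hasn't tilted in the grip. Returning it to its rest.

>>> send_rows(targets=[{"slide":[0.002,0,-0.015],"roll":0},{"slide":[0.002,0,-0.025],"roll":0},{"slide":[0.002,0,-0.03],"roll":0},{"slide":[0.002,0,-0.03],"roll":0},{"slide":[0.001,0,-0.015],"roll":0},{"slide":[0,0,-0.005],"roll":0},{"slide":[0,0,0],"roll":0},{"slide":[0,0,0],"roll":0},{"slide":[0,0,0],"roll":0},{"slide":[0,0,0],"roll":0}])

```text
clock: 57.52
position: [0.4336, -0.296, 0.1959]
ee_rot: [-1.571, -0.0, -0.083]
wrist_force: [-0.2, -0.4, -2.6]
grip_width: 0.0195
```

Run:
```python
from h import *
plan(.4335,-.2963,.0518,-4.81)
```

```text
clock 57.5 pos [ 0.4336 -0.296   0.1959] yaw -4.7 -> roll 0.001 then slide [-0.      0.1441 -0.0003] j6 after ~-0.74 F [-0.2 -0.4 -2.6] w 0.0195
```

>>> send_rows(targets=[{"slide":[0,0.015,0],"roll":0},{"slide":[0,0.025,0],"roll":0},{"slide":[0,0.03,0],"roll":0},{"slide":[0,0.025,0],"roll":0},{"slide":[0,0.02,0],"roll":0},{"slide":[0,0.01,0],"roll":0},{"slide":[0,0.005,0],"roll":0},{"slide":[0,0,0],"roll":0},{"slide":[0,0,0],"roll":0},{"slide":[0,0,0],"roll":0},{"slide":[0,0,0],"roll":0}])

```text
clock: 58.43
position: [0.4337, -0.2976, 0.0668]
ee_rot: [-1.572, -0.001, -0.084]
wrist_force: [0.1, -1.0, -2.5]
grip_width: 0.0194
```

Run:
```python
from h import *
plan(.4335,-.2963,.0518,-4.81)
```

```text
clock 58.4 pos [ 0.4337 -0.2976  0.0668] yaw -4.8 -> roll -0.000 then slide [-0.0004  0.015   0.0013] j6 after ~-0.74 F [ 0.1 -1.  -2.5] w 0.0194
```

>>> send_rows(targets=[{"slide":[0,0.004,0.001],"roll":0},{"slide":[0,0.004,0],"roll":0},{"slide":[0,0.003,0],"roll":0},{"slide":[0,0.002,0],"roll":0},{"slide":[0,0,0],"roll":0},{"slide":[0,0,0],"roll":0},{"slide":[0,0,0],"roll":0}])

```text
clock: 59.02
position: [0.4335, -0.2963, 0.0528]
ee_rot: [-1.571, -0.0, -0.084]
wrist_force: [0.5, 0.4, -2.0]
grip_width: 0.0193
```

>>> send_rows(targets=[{"slide":[0,0.001,0],"roll":0},{"slide":[0,0,0],"roll":0},{"slide":[0,0,0],"roll":0}])

```text
clock: 59.27
position: [0.4335, -0.2964, 0.0519]
ee_rot: [-1.571, -0.0, -0.084]
wrist_force: [0.0, -0.6, -1.6]
grip_width: 0.0196
```

Back at the pick height. Releasing and retreating.

>>> send_rows(targets=[{"slide":[0,0.0005,0],"roll":0},{"slide":[0,0,0],"roll":0},{"slide":[0,0,0],"roll":0}])

```text
clock: 59.52
position: [0.4335, -0.2964, 0.0517]
ee_rot: [-1.571, -0.0, -0.084]
wrist_force: [-1.3, 1.1, 4.7]
grip_width: 0.0191
```

>>> send_rows(targets=[{"slide":[0,0,0],"roll":0},{"slide":[0,0,0],"roll":0},{"slide":[0,0,0],"roll":0},{"slide":[0,0,0],"roll":0},{"slide":[0,-0.01,0],"roll":0},{"slide":[0,-0.03,0],"roll":0},{"slide":[0,-0.04,0],"roll":0},{"slide":[0,-0.04,0],"roll":0},{"slide":[0,-0.04,0],"roll":0},{"slide":[0,-0.02,0],"roll":0},{"slide":[0,0,0],"roll":0},{"slide":[0,0,0],"roll":0}], gripper=0.55)

```text
clock: 60.52
position: [0.4335, -0.2962, 0.2324]
ee_rot: [-1.572, -0.002, -0.084]
wrist_force: [-0.9, 0.1, -0.9]
grip_width: 0.0483
```

>>> send_rows(targets=[{"slide":[-0.03,0,0],"roll":0},{"slide":[-0.03,0,0],"roll":0},{"slide":[-0.03,0,0],"roll":0},{"slide":[0,0,0],"roll":0},{"slide":[0,0,0],"roll":0},{"slide":[0,0,0],"roll":0}])

```text
clock: 61.02
position: [0.344, -0.2887, 0.2306]
ee_rot: [-1.57, 0.001, -0.084]
wrist_force: [0.3, -0.3, 0.1]
grip_width: 0.048
```

Run:
```python
from h import *
for n in ("side","top","wrist"):
    p=get_image(n); P,u,v=cloud(p); cv2.imwrite(f"pics/{n}25.png",p["frame"])
    s=(np.hypot(P[:,0]-.4367,P[:,1]+.2585)<.028)&(P[:,2]>.08)&(P[:,2]<.095); 
    if s.sum(): print(n,"head",s.sum(),P[s].mean(0))
    s=(P[:,2]>.053)&(P[:,2]<.063)&(abs(P[:,0]-.43)<.03)&(P[:,1]<-.285)&(P[:,1]>-.45)
    if s.sum()>20: print("handle",np.polyfit(P[s,1],P[s,0],1),P[s,2].mean())
    s=(np.hypot(P[:,0]-.445,P[:,1]+.05)<.008)&(P[:,2]>.07)&(P[:,2]<.12); print(n,"cap z",np.median(P[s,2]) if s.sum() else None)
    for x in (.562,.62,.678):
        s=(P[:,2]>.085)&(P[:,2]<.105)&(abs(P[:,0]-x)<.02)&(abs(P[:,1]+.049)<.025)
        if s.sum(): print(n,x,s.sum(),P[s].mean(0))
    for x in (.5025,.592,.6755):
        s=(P[:,2]>.115)&(P[:,2]<.13)&(abs(P[:,0]-x)<.025)&(abs(P[:,1]-.069)<.03)
        if s.sum(): print(n,"hub",x,s.sum(),P[s].mean(0))
print(state()["clock"])
```

```text
side head 61 [ 0.4372 -0.2538  0.0849]
handle [0.0796 0.4561] 0.057246170381370844
side cap z 0.09222916884641935
side 0.562 74 [ 0.5621 -0.0474  0.0959]
side 0.62 76 [ 0.6198 -0.0483  0.0959]
side 0.678 84 [ 0.6774 -0.0491  0.0956]
side hub 0.5025 39 [0.5026 0.0704 0.1207]
side hub 0.592 39 [0.5911 0.0706 0.1201]
side hub 0.6755 41 [0.6751 0.0729 0.1204]
top head 110 [ 0.4359 -0.2575  0.0864]
handle [0.2078 0.4951] 0.05804562019352542
top cap z 0.09414244219566696
top 0.562 119 [ 0.5616 -0.0483  0.0977]
top 0.62 123 [ 0.6185 -0.0499  0.0976]
top 0.678 113 [ 0.6767 -0.0492  0.0976]
top hub 0.5025 48 [0.502  0.0674 0.1216]
top hub 0.592 47 [0.5904 0.0683 0.1224]
top hub 0.6755 46 [0.6742 0.0697 0.1221]
wrist head 1673 [ 0.4353 -0.258   0.0858]
handle [0.0517 0.4469] 0.05777119429183551
wrist cap z None
61.1667
```

View pics/side25.png

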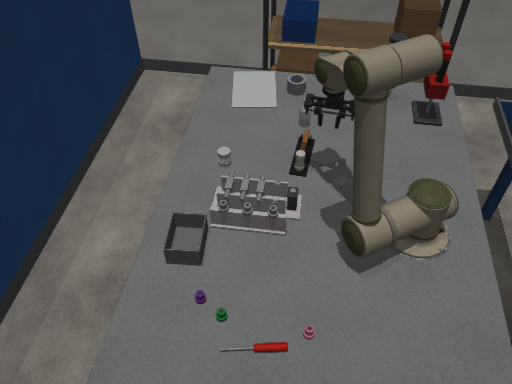

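View pics/top25.png

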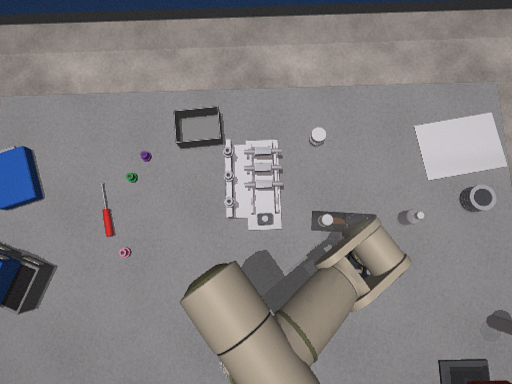

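Everything checks: the table is clear of shafts and hubs, the cap is home, and the mallet head and handle are where they started.

```bash
python3 -c "
from station import *
print(hand_in())"
```

```text
the job is handed in; nothing more can be done
None
```

I loaded the cradle with everything present, knocked the locking pin home with the mallet, put the mallet back, and handed the job in at about 61 s.

- **Shafts:** Three shafts were present, and all three sit in notch pairs 1, 2 and 3. Their body tops measured about 97 mm, so the centres are at 84 mm as they should be. One shaft was knocked aside during the run. I measured it again before picking it up.
- **Hubs:** The three grey hubs stand upright on the ledge, with boss tops about 121 mm above the table and centres within about 2 mm of the ledge's middle. The pink, green and purple look-alikes were not touched.
- **Locking pin:** The mallet's face pressed it down until it stopped solid at about 24 N. The cap top read 93.0 mm, 8 mm above the block, which means the cap is against the block.
- **Mallet:** It is back on its rest. The head measured within about 1 mm of where it stood at the start, and the robot was clear of everything at the end.

No check failed. The side camera read about 2 mm different from the top and wrist cameras throughout, within the stated calibration. The last handle direction from the top and wrist views came out differently from the start. The arm partly blocked the top view; the side view matched.

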